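# Set up travel pots and take the twist cap off the soap bottle

### The job

Get ready to refill the travel pots: stand the green pot fully down in the rack pocket marked with one dot, let go of it, then stand the orange pot fully down in the pocket marked with two dots. After that take the steel twist cap off the glass soap bottle: nobody knows whether it opens clockwise or anticlockwise, so try one way, try the other if it is blocked, and do not pull it off by force before it has come free. Finish holding the cap in the gripper at least 6 cm up from where it sat, still over the bottle, and leave the pump, pill box, pin dish and hairbrush alone.

Things in the scene. Friction and masses are not known exactly. Their poses are not given: they have to be found in the camera images.
- pot_green: Green open-topped plastic travel pot, loose, upright cylinder 32 mm diameter, 60 mm tall, about 40 g. Origin: centre of its underside; z up.
- pot_orange: Orange travel pot, otherwise the same as the green one: 32 mm diameter, 60 mm tall. Origin: centre of its underside; z up.
- rack: White filling rack, fixed: block 74 x 180 x 40 mm (x, y, z of its frame) with two round pockets 36 mm wide and 26 mm deep (pocket floor 14 mm above the shelf), 86 mm apart along its y, rims chamfered 2 mm. Origin: centre of its underside. Black dots 13 mm wide on its top face, on both the -x and +x sides of each pocket: one dot or two a side.
- pocket_one (a point): Centre of the mouth of the one-dot pocket, at the rack's top face, 40 mm above the shelf. A seated pot has its underside 26 mm below this point and stands 34 mm out of the rack.
- pocket_two (a point): Centre of the mouth of the two-dot pocket, otherwise as pocket_one.
- soap_bottle: Clear glass soap bottle in a steel foot, fixed to the shelf (cannot turn or move): body 72 mm diameter to 74 mm height, foot 84 mm diameter, then a shoulder sloping up to 86 mm height, then a neck under the cap. Origin: centre of its underside; z is the neck's axis.
- cap: Round steel twist cap on the bottle's neck, loose: 56 mm diameter, 26 mm tall, about 60 g, may be gripped at any yaw. Origin: centre of its lower rim, 90 mm above the shelf when seated (rim 4 to 8 mm above the glass shoulder); z up. Inside, two lugs sit under two ledges of the neck with 2.5 mm of sideways and 2 mm of upward play: it cannot be lifted where it starts.
- cap_top (a point): Centre of the cap's top, 26 mm above its rim. Turning: one way (drawn anew, not visible) it meets a hard stop after only 0.1 to 0.45 rad; the other way it turns freely and, turned 1.0 to 1.75 rad from its start (best 1.35), lifts straight off; farther on it is blocked again. It needs hardly any torque until stopped.
- soap_pump: Bystander: clear glass soap pump with steel top and a spout along its +x, 64 mm diameter, 157 mm tall. Origin: centre of its underside. Leave alone.
- pill_box: Bystander: green plastic seven-compartment pill box 34 x 150 x 24 mm. Origin: centre of its underside. Leave alone.
- pin_dish: Bystander: white ceramic dish with bobby pins, 92 mm wide, 16 mm tall. Origin: centre of its underside. Leave alone.
- hairbrush: Bystander: small round hairbrush lying flat, along its x from -85 mm (handle end) to +80 mm, 42 mm thick. Origin: on the shelf under the joint of handle and head. Leave alone.
Things that resemble listed ones, but are neither listed nor needed, are in the scene too. Of the things that look like the pot_green, the middle-sized one is meant. Several things have the shape of the cap; the one meant has the colours described above.

How it is judged (in metres and radians):
On the way, in this order (a step that is already met when the one before it is completed fails the run):
1. the green pot stands in the one-dot pocket, let go (horizontal distance between pot_green and pocket_one below 0.006 m and z of pot_green in the frame of rack below 0.018 m and angle between pot_green's own z axis and vertical below 0.12 rad and contact force between the fingers and pot_green below 0.1 N), for 0.2 s.
2. the orange pot stands in the two-dot pocket, let go (horizontal distance between pot_orange and pocket_two below 0.006 m and z of pot_orange in the frame of rack below 0.018 m and angle between pot_orange's own z axis and vertical below 0.12 rad and contact force between the fingers and pot_orange below 0.1 N), for 0.2 s.
3. the cap is lifted clear of the neck (z of cap in the frame of soap_bottle above 0.13 m), for 0.2 s.
At the end, for the whole second after the job is handed in: Pots upright (0.12 rad), within 6 mm of their pocket centres and 4 mm of the pocket floors; cap gripped (over 1 N), still (under 50 mm/s), off the bottle, its rim over 140 mm above the shelf (50 mm above its seat) and within 60 mm sideways of the bottle axis (horizontal distance between pot_green and pocket_one below 0.006 m and z of each of pot_green, pot_orange in the frame of rack below 0.018 m and angle between each of pot_green, pot_orange's own z axis and vertical below 0.12 rad and horizontal distance between pot_orange and pocket_two below 0.006 m and z of cap in the frame of soap_bottle above 0.14 m and horizontal distance between cap and soap_bottle below 0.06 m and contact force between the fingers and cap above 1 N and contact force between cap and soap_bottle below 0.1 N and linear speed of cap below 0.05 m/s); the arm keeps its last pose, push and grip.
It fails at once if the cap is pulled off by force while its lugs are still under the ledges (z of cap in the frame of soap_bottle between 0.097 and 0.102 m and horizontal distance between cap and soap_bottle below 0.01 m and angle between the x axis of cap and the x axis of soap_bottle, either way round below 0.45 rad).
It fails at once if the soap pump is shifted more than 30 mm or tipped (distance of soap_pump from where it was at the start of the episode above 0.03 m or angle between soap_pump's own z axis and vertical above 0.5 rad).
It fails at once if the pill box is shifted more than 30 mm (distance of pill_box from where it was at the start of the episode above 0.03 m).
It fails at once if the pin dish is shifted more than 30 mm (distance of pin_dish from where it was at the start of the episode above 0.03 m).
It fails at once if the hairbrush is shifted more than 30 mm (distance of hairbrush from where it was at the start of the episode above 0.03 m).
It also fails if it takes over 72 s, if anything falls off the work surface, if the arm or the gripper's body presses on something with over 40 N, if the wrist force passes 120 N, or if a joint passes its speed limit or range.

### The arm

A 7-joint arm with a two-finger parallel gripper is mounted at the origin on the work surface. World frame = base frame: x ahead of the robot, y to its left, z up, the work surface at z = 0. Lengths are in mm, angles in rad, forces in N, time in s.
With the tool pointing down it reaches from about 425 to 950 mm from the base axis. Payload 4.7 kg.
Tool frame: the origin (TCP) lies on the centre line of the jaws, within the pads' length; the fingertips stand 14 mm ahead of it and the grasp point (between the pads) lies 5 mm behind it; z points along the fingers, x is the direction in which the jaws open and shut, and the axes are right-handed (so a half turn about z gives the same grasp; the last joint's range is limited). The gripper opens to 87 mm and grips with 3 to 60 N. Pads are 19 mm wide; open, the fingers measure 117 mm over their backs; the gripper's body (75 mm by 190 mm) begins 51 mm behind the grasp point.
Start: joints at [1.276, 0.469, -0.049, 1.532, 0.024, 1.141, -0.082], TCP at [177.358, -651.303, 201.173] pointing down, gripper open.
Joint ranges: [-2.59, 2.59], [-0.33, 1.99], [-1.39, 1.29], [0.1, 2.45], [-1.04, 4.18], [0.21, 1.99], [-2.66, 2.66]. Speed limits (rad/s): [2.57, 2.57, 3.14, 3.14, 3.14, 3.14, 3.14].

### API

Orientations are given as a unit quaternion [w, x, y, z].
In Python, from workcell import * gives the robot as it stands.
- The arm moves only by the shell command python3 -m jog 'ROWS' [FORCE]. ROWS is JSON, a list of rows, each an object of numbers: "grip": the gripper command: -1 is fully open, 1 is shut, values between are in proportion; "dx", "dy", "dz": the shift along the tool's x, y, z in mm; "rx", "ry", "rz": the turn, a rotation vector about the tool's x, y, z in rad. In form: [{"grip": .., "dx": .., "dy": .., "dz": .., "rx": .., "ry": .., "rz": ..}, ...]. A call has exactly 5 rows; each row shifts and turns the commanded pose from where the row before left it, along the tool's axes as they then stand; what a row does not reach is not made up. A row lasts 1/12 s, in which the tool goes at most 41.7 mm and 7.16 degrees, less where a joint would pass 70% of its speed; a pose out of reach is approached as far as the arm can. A call is refused whole if a number of a shift passes 41.7 or a number of a turn 0.125, either way. A call with a gripper value outside its range is refused whole. The fingers move at their own pace and stop on an object; FORCE is the grip in N (left out, the last holds). Time passes only in rows, so rows that do not move let the fingers close, or fill a call up. It gives the time, the measured TCP pose, the force and the opening at its end, in the units of the state.
- read_state(): the state, without advancing time (a new reading comes with each control period).
- get_image(name): name is "scene" or "top" or "wrist"; returns the picture (384x512x3 uint8, red, green, blue); there is no depth.
- camera_info(name): a dict with "vfov" (degrees; the focal length in pixels is half the picture's height over the tangent of half this angle, whatever the lens; pixels are square), "cx", "cy" (the principal point, pixels), "R" (3x3) and "t" (3): a world point X has camera coordinates R X + t; the wrist camera has in their place "T_tool_cam" (4x4, takes a point from camera to tool coordinates, whose origin is the TCP and whose axes are the tool frame's). Camera axes: x right, y down, z forward; pixel columns grow to the right and rows downward; lengths in mm; the calibration is good to about 2 mm. A picture is of the moment at which its call begins: read the wrist's pose just before it. camera_info takes no time and is no camera call.
- hand_in(): hands the job in, once; it reports no verdict.
The state is a dict: "time": time; "joint_positions": joint angles; "qvel": joint speeds; "tau": joint torques, N m; "position": TCP position; "orientation": TCP orientation; "contact_force": force on the tool from outside, world axes, zero at the start; "ft_torque": the same for the moment, N m; "grip_width": opening from 0.0 (shut) to 1.0 (fully open).
Only numpy, scipy, OpenCV 4.12 (cv2) and the standard library are available. Lean on these libraries where they do the work, as an engineer would, in place of code of your own. Each camera call takes 0.05 s, during which the arm holds its last target.

## Working session

There is one attempt and no reset: what is moved stays moved. The work goes in short steps, Python scripts to look and compute and a shell command to move; the robot and the scene stay as the last step left them, time stands still between calls to the robot, and variables do not carry over. Pictures are saved under pics/ and viewed, and the job is handed in when it is done.

```bash
ls; mkdir -p pics
python3 - <<'E'
from workcell import *
import cv2
s=read_state(); print({k:(v if not hasattr(v,'tolist') else v.tolist()) for k,v in s.items()})
for n in ["scene","top","wrist"]:
    im=get_image(n); cv2.imwrite(f"pics/{n}0.png",cv2.cvtColor(im,cv2.COLOR_RGB2BGR)); print(n,camera_info(n))
E
```

```text
pics
{'time': 0.0, 'joint_positions': [1.2760590958054705, 0.469474245777003, -0.04860326649521086, 1.5336641278502796, 0.024099277082320385, 1.140981927042584, -0.08227625666166681], 'qvel': [0.0015424183254454124, -0.00047164011868721257, -0.0006015120227049, -0.0007140055589942863, 0.00019758224234505523, -0.0003822317195684551, -1.987890601577956e-05], 'tau': [0.00012169824913144112, -50.797351598739624, -0.08082845248281956, -23.61512303352356, -0.061444106977432966, 0.037831716472283006, 0.00016838000647112494], 'position': [177.18466307602444, -650.6829985591257, 200.08998973419793], 'orientation': [-0.0005633690202504181, 0.7945991637075207, -0.6071336147461078, -0.0007908830385583779], 'contact_force': [0.028730294182892583, 0.12555985770597725, 0.6190222672690399], 'ft_torque': [-0.0004912637335889369, 0.027904617681135075, 0.027001998643212555], 'grip_width': 1.0020871478181541}
scene {'vfov': 51.65526657622771, 'cx': 259.6589678782795, 'cy': 199.14976440050285, 'R': array([[ 0.73626247,  0.67656638,  0.01324801],
       [ 0.58560258, -0.62721789, -0.51348549],
       [-0.
[... 166 characters left out ...]
0836602533582, 'R': array([[ 2.41402136e-05, -9.99954086e-01,  9.58254077e-03],
       [-9.94300880e-01, -1.04559926e-03, -1.06605194e-01],
       [ 1.06610319e-01, -9.52535525e-03, -9.94255253e-01]]), 't': array([  -9.20974433,  534.02257627, 1236.17709963])}
wrist {'vfov': 68.2381568889359, 'cx': 259.8139875197662, 'cy': 193.99695498763163, 'T_tool_cam': array([[ 9.99999806e-01,  5.43790910e-04,  3.03582342e-04,
        -6.28860588e-01],
       [-6.09346207e-04,  9.55042227e-01,  2.96469178e-01,
        -8.22480987e+01],
       [-1.28716711e-04, -2.96469305e-01,  9.55042373e-01,
        -1.83516214e+02],
       [ 0.00000000e+00,  0.00000000e+00,  0.00000000e+00,
         1.00000000e+00]])}
```

View pics/scene0.png

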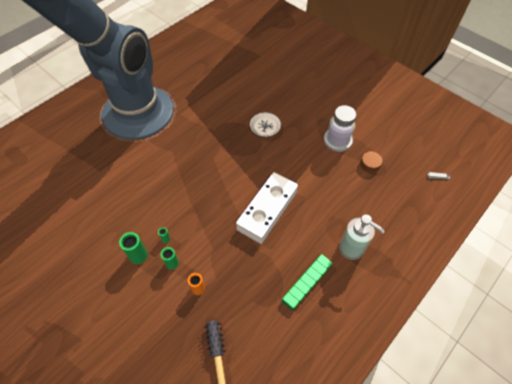

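View pics/top0.png

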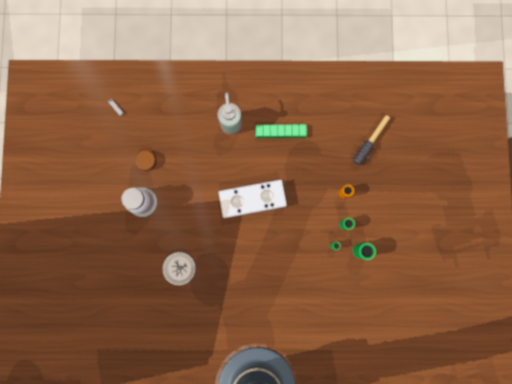

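View pics/wrist0.png

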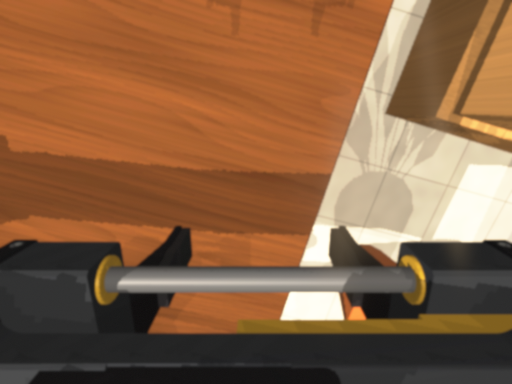

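```bash
cat > h.py <<'E'
from workcell import *
import cv2, numpy as np
from scipy.spatial.transform import Rotation as Ro
def q2R(q): return Ro.from_quat([q[1],q[2],q[3],q[0]]).as_matrix()
def cam(name, s=None):
    c=camera_info(name); f=192/np.tan(np.radians(c['vfov']/2))
    K=np.array([[f,0,c['cx']],[0,f,c['cy']],[0,0,1]])
    if name!='wrist': return K,np.array(c['R']),np.array(c['t'])
    T=np.eye(4);T[:3,:3]=q2R(s['orientation']);T[:3,3]=s['position']
    C=np.linalg.inv(T@np.array(c['T_tool_cam'])); return K,C[:3,:3],C[:3,3]
def proj(P,c):
    K,R,t=c; p=(np.atleast_2d(P)@R.T+t)@K.T; return p[:,:2]/p[:,2:]
def unproj(uv,z,c):
    K,R,t=c; d=np.linalg.inv(K)@np.array([uv[0],uv[1],1.]); d=R.T@d; o=-R.T@t
    return o+d*(z-o[2])/d[2]
def snap(name,fn):
    s=read_state(); im=cv2.cvtColor(get_image(name),cv2.COLOR_RGB2BGR); cv2.imwrite('pics/'+fn,im)
    c=cam(name,s); np.savez('pics/'+fn+'.npz',K=c[0],R=c[1],t=c[2]); return s,im,c
def load(fn):
    d=np.load('pics/'+fn+'.npz'); return cv2.imread('pics/'+fn),(d['K'],d['R'],d['t'])
def yaw():
    s=read_state(); R=q2R(s['orientation']); return s,R
E
python3 - <<'E'
from h import *
im=cv2.imread('pics/top0.png')
a=cv2.resize(im[150:230,100:300],None,fx=4,fy=4,interpolation=cv2.INTER_CUBIC)
cv2.imwrite('pics/a.png',a)
b=cv2.resize(im[100:280,310:410],None,fx=4,fy=4,interpolation=cv2.INTER_CUBIC)
cv2.imwrite('pics/b.png',b[:600])
c=cam('top')
for n,uv,z in [('bottlecap',(133,199),116),('midgreen',(348,223.5),60),('small',(336,245.5),40),('big',(365.5,251.5),80),('orange',(347.5,190),60),('rack',(252.5,198.5),40),('pump',(230,118),60),('pill',(281,130),24),('brush',(362,152),20),('dish',(179,268),16),('wood',(146,160),26)]:
    print(n,unproj(uv,z,c).round())
E
```

```text
bottlecap [511. 326. 116.]
midgreen [ 449. -255.   60.]
small [ 388. -224.   40.]
big [ 372. -297.   80.]
orange [ 542. -256.   60.]
rack [520.  10.  40.]
pump [747.  74.  60.]
pill [722. -73.  24.]
brush [ 658. -309.   20.]
dish [324. 218.  16.]
wood [633. 317.  26.]
```

View pics/a.png

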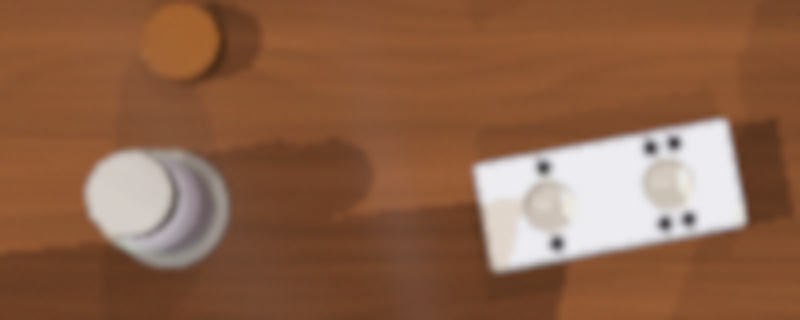

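View pics/b.png

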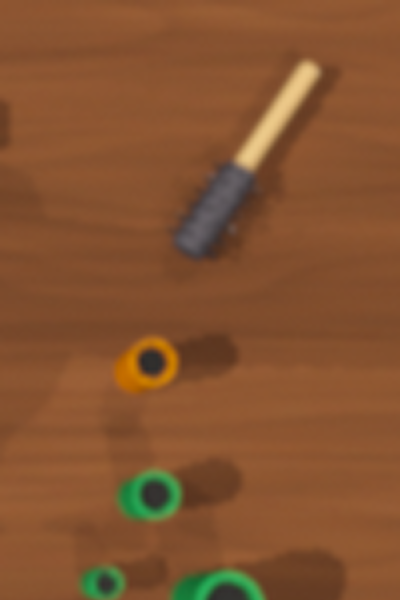

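Top view: one-dot pocket is the left one (+y side), two-dot is the right one. The middle green pot is at about (449,-255), the orange at (542,-256) and the steel cap at about (511,326). I'll go above the green pot and measure with the wrist camera.

```bash
python3 -m jog '[{"grip":-1,"dx":-30,"dy":-20,"rz":0.088},{"grip":-1,"dx":-32,"dy":-20,"rz":0.088},{"grip":-1,"dx":-34,"dy":-20,"rz":0.088},{"grip":-1,"dx":-34,"dy":-22},{"grip":-1,"dx":-34,"dy":-22}]' 12
```

```text
$[0]: bad value
```

```bash
python3 -m jog '[{"grip":-1,"dx":-30,"dy":-20,"dz":0,"rx":0,"ry":0,"rz":0.088},{"grip":-1,"dx":-32,"dy":-20,"dz":0,"rx":0,"ry":0,"rz":0.088},{"grip":-1,"dx":-34,"dy":-20,"dz":0,"rx":0,"ry":0,"rz":0.088},{"grip":-1,"dx":-34,"dy":-22,"dz":0,"rx":0,"ry":0,"rz":0},{"grip":-1,"dx":-34,"dy":-22,"dz":0,"rx":0,"ry":0,"rz":0}]' 12
```

```text
time: 0.57
position: [263.7, -476.5, 200.9]
orientation: [0.0, 0.707, -0.707, -0.0]
contact_force: [1.4, -0.1, 0.2]
grip_width: 0.999
```

```bash
python3 -m jog '[{"grip":-1,"dx":-32,"dy":-26,"dz":0,"rx":0,"ry":0,"rz":0},{"grip":-1,"dx":-32,"dy":-26,"dz":0,"rx":0,"ry":0,"rz":0},{"grip":-1,"dx":-32,"dy":-26,"dz":0,"rx":0,"ry":0,"rz":0},{"grip":-1,"dx":-32,"dy":-26,"dz":0,"rx":0,"ry":0,"rz":0},{"grip":-1,"dx":-32,"dy":-26,"dz":0,"rx":0,"ry":0,"rz":0}]'; python3 -m jog '[{"grip":-1,"dx":-20,"dy":-20,"dz":0,"rx":0,"ry":0,"rz":0},{"grip":-1,"dx":-20,"dy":-20,"dz":0,"rx":0,"ry":0,"rz":0},{"grip":-1,"dx":0,"dy":0,"dz":0,"rx":0,"ry":0,"rz":0},{"grip":-1,"dx":0,"dy":0,"dz":0,"rx":0,"ry":0,"rz":0},{"grip":-1,"dx":0,"dy":0,"dz":0,"rx":0,"ry":0,"rz":0}]'
python3 - <<'E'
from h import *
s,im,c=snap('wrist','w1.png'); print(s['position'],s['time'])
for z in (60,): print(proj([[449,-255,60],[542,-256,60],[388,-224,40]],c).round())
E
```

```text
time: 0.98
position: [393.9, -316.3, 201.2]
orientation: [0.0, 0.708, -0.707, 0.0]
contact_force: [-0.6, -0.5, 0.5]
grip_width: 1.0
time: 1.4
position: [432.5, -278.6, 200.9]
orientation: [0.0, 0.708, -0.707, -0.0]
contact_force: [-0.3, -0.5, 0.5]
grip_width: 1.001
[ 432.51246128 -278.57590076  200.90374513] 1.4
[[240. 165.]
 [239.  79.]
 [218. 208.]]
```

View pics/w1.png

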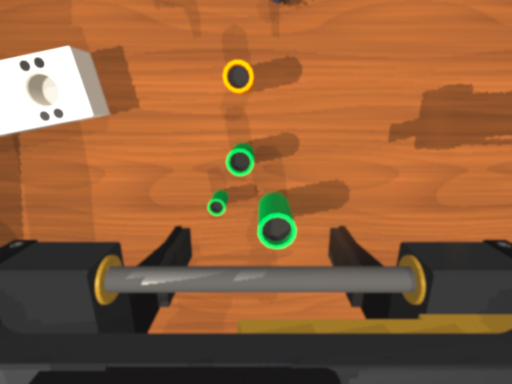

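```bash
cat >> h.py <<'E'
def ring(im,c,uv,z,lo,hi,r=24,vmin=120):
    """inner-hole centre of coloured ring near uv"""
    u,v=int(uv[0]),int(uv[1]); F=6
    y0,x0=max(0,v-r),max(0,u-r)
    p=im[y0:v+r,x0:u+r]; p=cv2.resize(p,None,fx=F,fy=F,interpolation=cv2.INTER_CUBIC)
    h=cv2.cvtColor(p,cv2.COLOR_BGR2HSV)
    m=cv2.inRange(h,(lo,120,vmin),(hi,255,255))
    cs,hi_=cv2.findContours(m,cv2.RETR_CCOMP,cv2.CHAIN_APPROX_NONE)
    out=[]
    for k,ct in enumerate(cs):
        if len(ct)<60: continue
        e=cv2.fitEllipse(ct); cx=(np.array(e[0])+.5)/F-.5+[x0,y0]
        out.append((('hole' if hi_[0][k][3]>=0 else 'outer'),cx.round(2),np.array(e[1])/F,unproj(cx,z,c).round(1)))
    return out
E
python3 - <<'E'
from h import *
im,c=load('w1.png')
for vm in (100,140,180):
  for o in ring(im,c,(240,160),60,45,85,vmin=vm): print('g',vm,*o)
  for o in ring(im,c,(238,76),60,12,35,vmin=vm): print('o',vm,*o)
E
```

```text
g 100 outer [240.31 159.56] [27.49190267 33.48549143] [ 455.4 -255.4   60. ]
g 100 hole [239.52 161.58] [18.4050204  18.91454951] [ 453.  -254.5   60. ]
o 100 outer [236.61  76.47] [52.2546285  56.54015096] [ 544.4 -253.1   60. ]
o 100 hole [257.64  80.81] [4.81871351 5.67663066] [ 540.1 -275.5   60. ]
o 100 hole [237.83  76.29] [19.82231267 21.6396637 ] [ 544.6 -254.4   60. ]
g 140 outer [239.63 161.14] [27.93191274 29.0673879 ] [ 453.5 -254.6   60. ]
g 140 hole [239.43 161.69] [19.42922846 19.95154572] [ 452.9 -254.3   60. ]
o 140 outer [236.61  76.47] [52.2546285  56.54015096] [ 544.4 -253.1   60. ]
o 140 hole [257.64  80.81] [4.81871351 5.67663066] [ 540.1 -275.5   60. ]
o 140 hole [237.77  76.25] [20.6210022  22.56978861] [ 544.6 -254.4   60. ]
g 180 outer [239.49 161.64] [27.60647074 28.09262848] [ 452.9 -254.4   60. ]
g 180 hole [239.41 161.75] [20.48421224 20.93906657] [ 452.8 -254.3   60. ]
o 180 outer [237.3  78.3] [48.13787842 57.03814697] [ 542.6 -253.8   60. ]
o 180 hole [237.74  76.21] [21.41231283 23.43249512] [ 544.6 -254.3   60. ]
o 180 outer [217.99  54.71] [3.07825502 8.929341  ] [ 565.3 -234.3   60. ]
```

```bash
python3 -m jog '[{"grip":-1,"dx":-24.2,"dy":-20.5,"dz":0,"rx":0,"ry":0,"rz":0},{"grip":-1,"dx":0,"dy":0,"dz":30,"rx":0,"ry":0,"rz":0},{"grip":-1,"dx":0,"dy":0,"dz":40,"rx":0,"ry":0,"rz":0},{"grip":-1,"dx":0,"dy":0,"dz":30,"rx":0,"ry":0,"rz":0},{"grip":-1,"dx":0,"dy":0,"dz":10,"rx":0,"ry":0,"rz":0}]'
python3 - <<'E'
from h import *
s,im,c=snap('wrist','w2.png'); print(s['position'],s['time'])
E
```

```text
time: 1.87
position: [449.5, -253.8, 87.0]
orientation: [-0.002, -0.707, 0.707, 0.004]
contact_force: [-0.7, 0.6, -0.1]
grip_width: 1.002
[ 449.51036028 -253.82162494   87.04323571] 1.8667
```

View pics/w2.png

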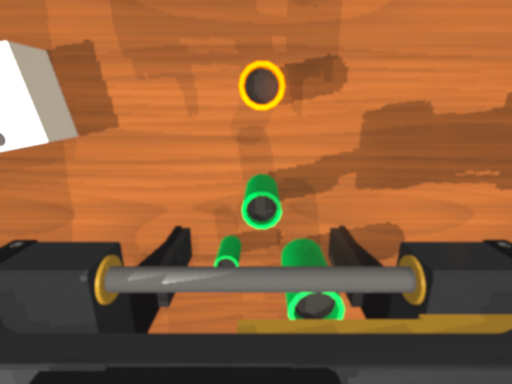

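```bash
python3 - <<'E'
from h import *
im,c=load('w2.png')
for o in ring(im,c,(262,209),60,45,85,vmin=180): print('g',*o)
for o in ring(im,c,(262,85),60,12,35,vmin=180,r=30): print('o',*o)
E
python3 -m jog '[{"grip":-1,"dx":0,"dy":0,"dz":20,"rx":0,"ry":0,"rz":0},{"grip":-1,"dx":0,"dy":0,"dz":20,"rx":0,"ry":0,"rz":0},{"grip":-1,"dx":0,"dy":0,"dz":3,"rx":0,"ry":0,"rz":0},{"grip":-1,"dx":0,"dy":0,"dz":0,"rx":0,"ry":0,"rz":0},{"grip":-1,"dx":0,"dy":0,"dz":0,"rx":0,"ry":0,"rz":0}]'
```

```text
g outer [261.07 209.83] [37.76191457 40.67716471] [ 452.9 -254.1   60. ]
g hole [261.44 209.43] [28.98700968 31.16973623] [ 453.2 -254.4   60. ]
o outer [260.5   87.72] [63.46261597 67.4066213 ] [ 543.5 -253.6   60. ]
o hole [261.12  85.53] [33.28309631 36.07234701] [ 545. -254.   60.]
time: 2.33
position: [454.6, -254.8, 49.7]
orientation: [-0.0, 0.707, -0.707, 0.001]
contact_force: [-0.1, 0.2, 0.6]
grip_width: 0.997
```

```bash
python3 -m jog '[{"grip":-1,"dx":0,"dy":1.2,"dz":2.5,"rx":0,"ry":0,"rz":0},{"grip":1,"dx":0,"dy":0,"dz":0,"rx":0,"ry":0,"rz":0},{"grip":1,"dx":0,"dy":0,"dz":0,"rx":0,"ry":0,"rz":0},{"grip":1,"dx":0,"dy":0,"dz":0,"rx":0,"ry":0,"rz":0},{"grip":1,"dx":0,"dy":0,"dz":0,"rx":0,"ry":0,"rz":0}]' 12; python3 -m jog '[{"grip":1,"dx":0,"dy":0,"dz":0,"rx":0,"ry":0,"rz":0},{"grip":1,"dx":0,"dy":0,"dz":0,"rx":0,"ry":0,"rz":0},{"grip":1,"dx":0,"dy":0,"dz":-5,"rx":0,"ry":0,"rz":0},{"grip":1,"dx":0,"dy":0,"dz":-20,"rx":0,"ry":0,"rz":0},{"grip":1,"dx":0,"dy":0,"dz":-30,"rx":0,"ry":0,"rz":0}]' 12
```

```text
time: 2.75
position: [452.6, -253.9, 46.1]
orientation: [-0.0, 0.708, -0.706, 0.0]
contact_force: [-0.1, -0.2, -0.3]
grip_width: 0.781
time: 3.17
position: [450.4, -252.7, 99.3]
orientation: [0.001, 0.708, -0.706, -0.003]
contact_force: [0.2, 0.0, 0.5]
grip_width: 0.406
```

```bash
python3 -m jog '[{"grip":1,"dx":0,"dy":0,"dz":0,"rx":0,"ry":0,"rz":0},{"grip":1,"dx":0,"dy":0,"dz":0,"rx":0,"ry":0,"rz":0},{"grip":1,"dx":0,"dy":0,"dz":0,"rx":0,"ry":0,"rz":0},{"grip":1,"dx":0,"dy":0,"dz":0,"rx":0,"ry":0,"rz":0},{"grip":1,"dx":0,"dy":0,"dz":0,"rx":0,"ry":0,"rz":0}]' 12
python3 - <<'E'
from h import *
s,im,c=snap('wrist','w3.png'); print(s['position'],s['time'],s['contact_force'])
print(proj([[453,-254,106]],c))
E
```

```text
time: 3.58
position: [451.7, -253.5, 99.7]
orientation: [0.0, 0.708, -0.706, -0.001]
contact_force: [-0.2, 1.0, 0.1]
grip_width: 0.044
[ 451.67733177 -253.45109443   99.7155856 ] 3.5833 [-0.24473563  1.01107371  0.05528909]
[[261.59345403 230.06415228]]
```

View pics/w3.png

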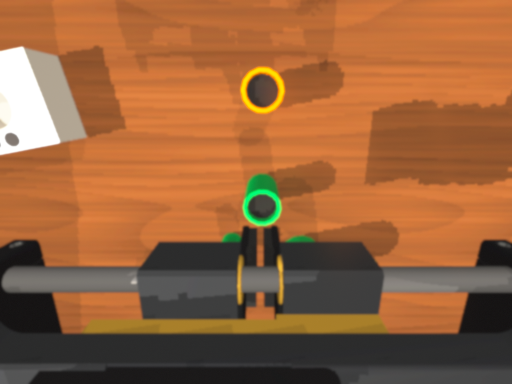

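The grasp was empty because I lifted before the fingers had finished closing. The pot hasn't moved (rim still at pixel 262,207). I'll reopen and try again.

```bash
python3 - <<'E'
from h import *
im,c=load('w3.png')
for o in ring(im,c,(262,207),60,45,85,vmin=180): print('g',*o)
for o in ring(im,c,(262,90),60,12,35,vmin=180,r=30): print('o',*o)
E
python3 -m jog '[{"grip":-0.4,"dx":0,"dy":0,"dz":0,"rx":0,"ry":0,"rz":0},{"grip":-0.4,"dx":0,"dy":0,"dz":0,"rx":0,"ry":0,"rz":0},{"grip":-0.4,"dx":0,"dy":0,"dz":0,"rx":0,"ry":0,"rz":0},{"grip":-0.4,"dx":0,"dy":0,"dz":0,"rx":0,"ry":0,"rz":0},{"grip":-0.4,"dx":0,"dy":0,"dz":0,"rx":0,"ry":0,"rz":0}]' 12;  python3 -m jog '[{"grip":-0.4,"dx":0,"dy":0,"dz":0,"rx":0,"ry":0,"rz":0},{"grip":-0.4,"dx":0,"dy":0,"dz":0,"rx":0,"ry":0,"rz":0},{"grip":-0.4,"dx":0,"dy":0,"dz":0,"rx":0,"ry":0,"rz":0},{"grip":-0.4,"dx":0,"dy":0,"dz":0,"rx":0,"ry":0,"rz":0},{"grip":-0.4,"dx":0,"dy":0,"dz":0,"rx":0,"ry":0,"rz":0}]' 12
```

```text
g outer [261.58 206.82] [36.66232045 38.60414886] [ 453.2 -254.2   60. ]
g hole [261.49 207.06] [26.94911448 28.81943766] [ 452.9 -254.2   60. ]
o outer [261.73  91.57] [62.84513855 70.23343913] [ 543.9 -253.9   60. ]
o hole [261.8  90.1] [31.02213542 33.52385966] [ 544.9 -254.    60. ]
time: 4.05
position: [452.4, -253.8, 100.6]
orientation: [0.0, 0.708, -0.706, -0.0]
contact_force: [0.3, -0.1, 0.8]
grip_width: 0.32
time: 4.47
position: [452.4, -253.8, 100.7]
orientation: [0.0, 0.708, -0.706, 0.0]
contact_force: [-0.0, -0.4, -0.5]
grip_width: 0.662
```

```bash
python3 -m jog '[{"grip":-0.4,"dx":0,"dy":-0.5,"dz":10,"rx":0,"ry":0,"rz":0},{"grip":-0.4,"dx":0,"dy":0,"dz":20,"rx":0,"ry":0,"rz":0},{"grip":-0.4,"dx":0,"dy":0,"dz":20,"rx":0,"ry":0,"rz":0},{"grip":-0.4,"dx":0,"dy":0,"dz":4.5,"rx":0,"ry":0,"rz":0},{"grip":-0.4,"dx":0,"dy":0,"dz":0,"rx":0,"ry":0,"rz":0}]' 12;  python3 -m jog '[{"grip":1,"dx":0,"dy":0,"dz":0,"rx":0,"ry":0,"rz":0},{"grip":1,"dx":0,"dy":0,"dz":0,"rx":0,"ry":0,"rz":0},{"grip":1,"dx":0,"dy":0,"dz":0,"rx":0,"ry":0,"rz":0},{"grip":1,"dx":0,"dy":0,"dz":0,"rx":0,"ry":0,"rz":0},{"grip":1,"dx":0,"dy":0,"dz":0,"rx":0,"ry":0,"rz":0}]' 12;python3 -m jog '[{"grip":1,"dx":0,"dy":0,"dz":0,"rx":0,"ry":0,"rz":0},{"grip":1,"dx":0,"dy":0,"dz":0,"rx":0,"ry":0,"rz":0},{"grip":1,"dx":0,"dy":0,"dz":0,"rx":0,"ry":0,"rz":0},{"grip":1,"dx":0,"dy":0,"dz":0,"rx":0,"ry":0,"rz":0},{"grip":1,"dx":0,"dy":0,"dz":0,"rx":0,"ry":0,"rz":0}]' 12
```

```text
time: 4.88
position: [451.5, -253.1, 44.4]
orientation: [0.001, 0.708, -0.706, -0.002]
contact_force: [0.2, -0.8, 0.7]
grip_width: 0.698
time: 5.3
position: [453.3, -254.0, 46.8]
orientation: [-0.0, 0.708, -0.706, 0.001]
contact_force: [-0.1, 0.7, 0.6]
grip_width: 0.407
time: 5.72
position: [452.9, -253.8, 46.2]
orientation: [0.0, 0.708, -0.706, 0.0]
contact_force: [0.0, 0.2, -0.3]
grip_width: 0.047
```

Run:
```python
from h import *
s,im,c=snap('wrist','w4.png'); print(s['position'],s['time'],s['contact_force'])
s,im,c=snap('scene','s4.png'); cv2.imwrite('pics/s4z.png',cv2.resize(im[190:310,90:240],None,fx=4,fy=4,interpolation=cv2.INTER_CUBIC))
```

```text
[ 452.93203232 -253.81833141   46.15619587] 5.7167 [ 0.04655305  0.23354531 -0.32089354]
```

View pics/w4.png

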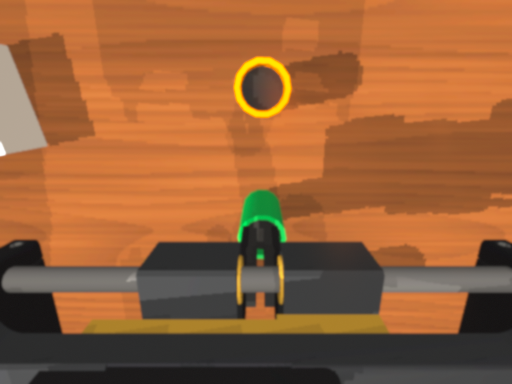

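View pics/s4z.png

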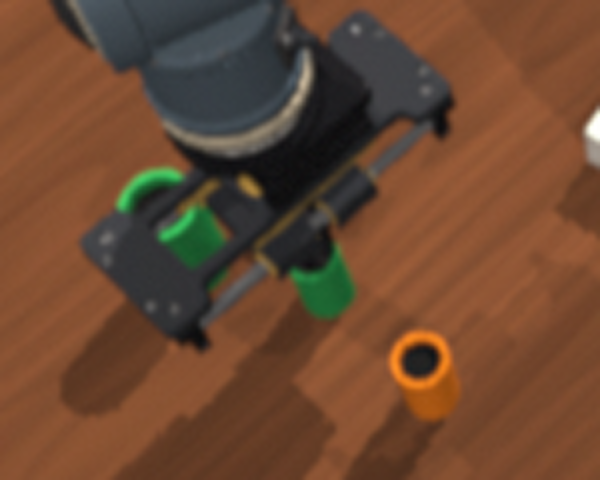

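Run:
```python
from h import *
im,c=load('w4.png')
def draw(im,c,F,x0,y0,x1,y1,fn):
    p=cv2.resize(im[y0:y1,x0:x1],None,fx=F,fy=F,interpolation=cv2.INTER_CUBIC)
    a=np.linspace(0,2*np.pi,60)
    for z in (0,60):
        P=np.c_[453+16*np.cos(a),-254.2+16*np.sin(a),0*a+z]
        q=(proj(P,c)-[x0,y0])*F
        cv2.polylines(p,[q.astype(int)],True,(255,0,255),1)
    for z in (32,46,51):
        q=(proj([[453,-254,z]],c)[0]-[x0,y0])*F; cv2.circle(p,tuple(int(v) for v in q),4,(255,255,0),1)
    cv2.imwrite('pics/'+fn,p)
draw(im,c,5,190,170,330,290,'w4z.png')
im,c=load('s4.png'); draw(im,c,8,140,230,220,300,'s4y.png')
```

```text
(no output)
```

View pics/w4z.png

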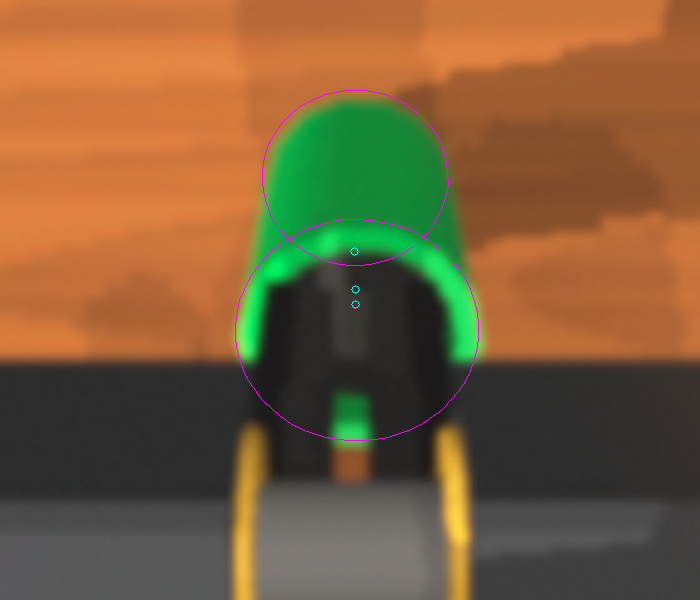

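View pics/s4y.png

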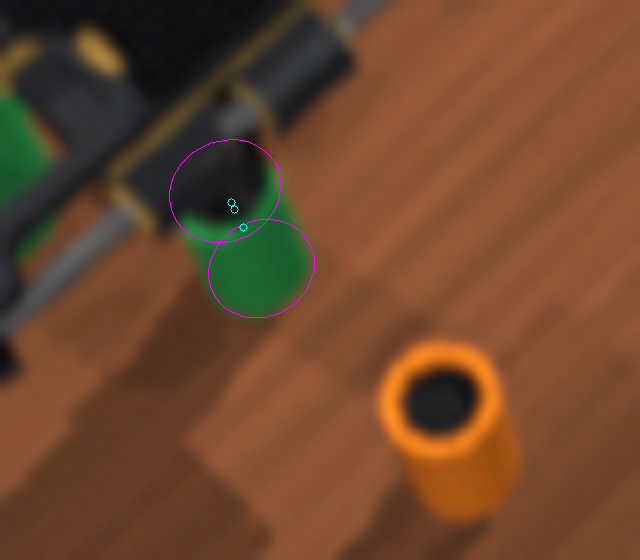

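Run:
```python
from h import *
c=camera_info('wrist'); T=np.linalg.inv(np.array(c['T_tool_cam'])); f=192/np.tan(np.radians(c['vfov']/2))
for y in (-9.5,0,9.5):
  for z in (-60,-40,-20,-5,0,14):
    p=T@[0,y,z,1]; print(y,z,(f*p[0]/p[2]+c['cx']).round(1),(f*p[1]/p[2]+c['cy']).round(1))
p=T@[43.5,0,14,1];print(f*p[0]/p[2]+c['cx'],f*p[1]/p[2]+c['cy'])
im=cv2.imread('pics/w1.png'); cv2.imwrite('pics/w1z.png',cv2.resize(im[215:320,140:380],None,fx=3,fy=4,interpolation=cv2.INTER_CUBIC))
im=cv2.imread('pics/w3.png'); cv2.imwrite('pics/w3z.png',cv2.resize(im[190:320,190:330],None,fx=5,fy=4,interpolation=cv2.INTER_CUBIC))
```

```text
-9.5 -60 261.2 260.4
-9.5 -40 261.0 241.8
-9.5 -20 260.9 227.2
-9.5 -5 260.8 218.2
-9.5 0 260.8 215.5
-9.5 14 260.7 208.5
0 -60 261.2 277.2
0 -40 261.0 256.9
0 -20 260.9 240.9
0 -5 260.8 231.0
0 0 260.8 228.0
0 14 260.7 220.4
9.5 -60 261.1 293.3
9.5 -40 261.0 271.5
9.5 -20 260.8 254.3
9.5 -5 260.8 243.5
9.5 0 260.7 240.3
9.5 14 260.7 232.0
318.57319418321663 220.4076807704422
```

View pics/w1z.png

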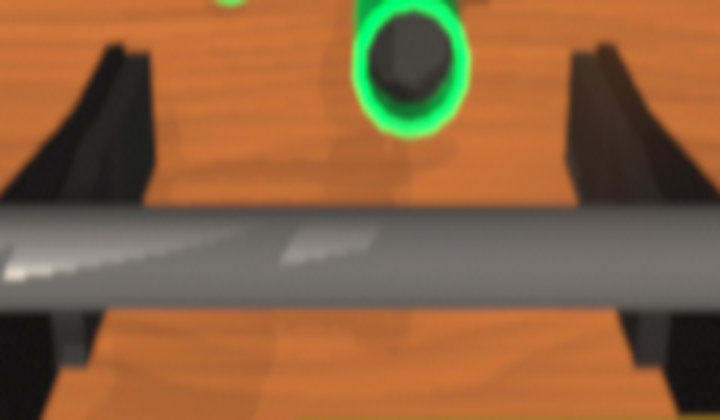

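View pics/w3z.png

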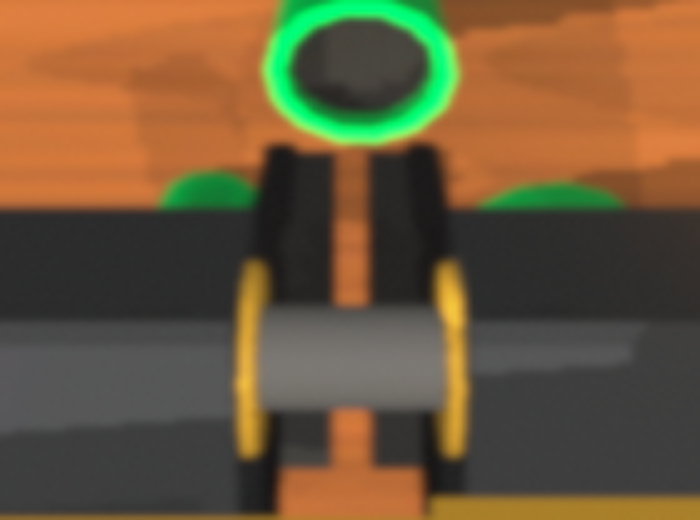

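The pad opening (87 mm over 141 px) and the fingertip row both put the real fingertips at about tool z = -20 mm, not +14. That means the fingers closed just above the pot. I'll back up, reopen and go lower, to a height that is safe whichever value is right.

```bash
python3 -m jog '[{"grip":-0.4,"dx":0,"dy":0,"dz":-30,"rx":0,"ry":0,"rz":0},{"grip":-0.4,"dx":0,"dy":0,"dz":-20,"rx":0,"ry":0,"rz":0},{"grip":-0.4,"dx":0,"dy":0,"dz":0,"rx":0,"ry":0,"rz":0},{"grip":-0.4,"dx":0,"dy":0,"dz":0,"rx":0,"ry":0,"rz":0},{"grip":-0.4,"dx":0,"dy":0,"dz":0,"rx":0,"ry":0,"rz":0}]' 12;  python3 -m jog '[{"grip":-0.4,"dx":0,"dy":0,"dz":0,"rx":0,"ry":0,"rz":0},{"grip":-0.4,"dx":0,"dy":0,"dz":0,"rx":0,"ry":0,"rz":0},{"grip":-0.4,"dx":0,"dy":0,"dz":0,"rx":0,"ry":0,"rz":0},{"grip":-0.4,"dx":0,"dy":0,"dz":25,"rx":0,"ry":0,"rz":0},{"grip":-0.4,"dx":0,"dy":0,"dz":20,"rx":0,"ry":0,"rz":0}]' 12; python3 -m jog '[{"grip":-0.4,"dx":0,"dy":0,"dz":12,"rx":0,"ry":0,"rz":0},{"grip":-0.4,"dx":0,"dy":0,"dz":10,"rx":0,"ry":0,"rz":0},{"grip":-0.4,"dx":0,"dy":0,"dz":6,"rx":0,"ry":0,"rz":0},{"grip":-0.4,"dx":0,"dy":0,"dz":0,"rx":0,"ry":0,"rz":0},{"grip":-0.4,"dx":0,"dy":0,"dz":0,"rx":0,"ry":0,"rz":0}]' 12
python3 - <<'E'
from h import *
s,im,c=snap('wrist','w5.png'); print(s['position'],s['time'],s['contact_force'])
s,im,c=snap('scene','s5.png'); cv2.imwrite('pics/s5z.png',cv2.resize(im[190:310,90:240],None,fx=5,fy=5,interpolation=cv2.INTER_CUBIC))
E
```

```text
time: 6.23
position: [452.4, -253.6, 95.7]
orientation: [0.0, 0.708, -0.706, -0.0]
contact_force: [-0.1, -0.5, 0.6]
grip_width: 0.311
time: 6.65
position: [453.5, -254.1, 50.8]
orientation: [-0.0, 0.708, -0.706, 0.001]
contact_force: [0.7, 1.0, 0.0]
grip_width: 0.664
time: 7.07
position: [453.2, -253.8, 23.2]
orientation: [-0.0, 0.708, -0.706, 0.0]
contact_force: [-0.7, -0.1, -0.6]
grip_width: 0.696
[ 453.17867457 -253.81111537   23.21566746] 7.0667 [-0.67312575 -0.092463   -0.62316431]
```

View pics/w5.png

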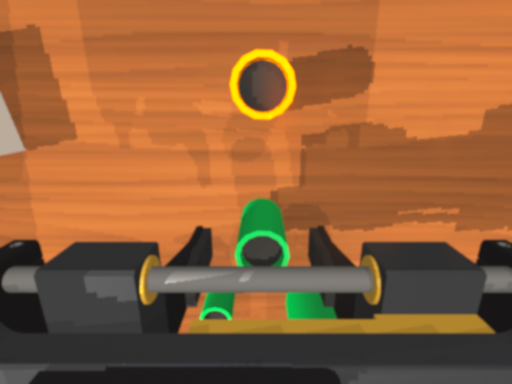

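View pics/s5z.png

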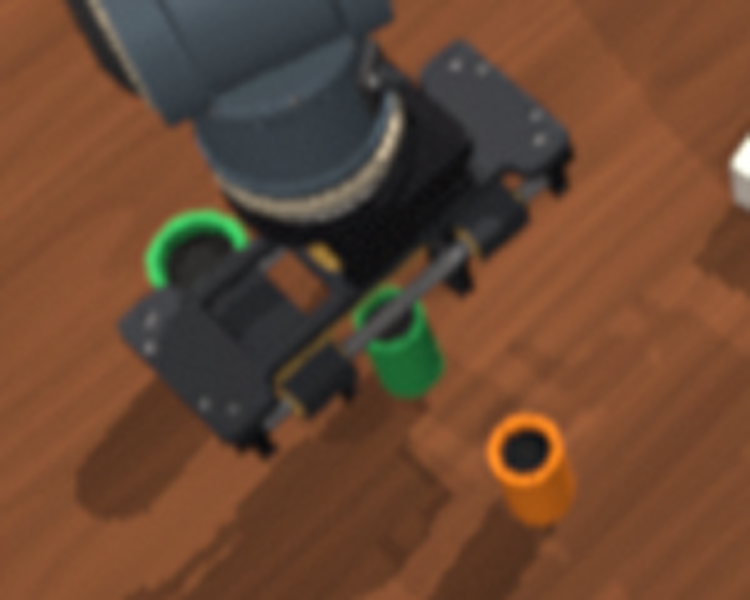

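Run:
```python
from h import *
im,c=load('w1.png'); t=cam('top'); sc=cam('scene')
def tri(obs):
    A=[];b=[]
    for uv,(K,R,tt) in obs:
        d=R.T@np.linalg.inv(K)@np.array([*uv,1.]); d/=np.linalg.norm(d); o=-R.T@tt
        M=np.eye(3)-np.outer(d,d); A.append(M); b.append(M@o)
    return np.linalg.solve(sum(A),sum(b))
print(tri([((277,229.5),c),((367,251),t),((130,241),sc)]))
```

```text
[ 375.21941226 -298.2100764    81.93675707]
```

```bash
python3 -m jog '[{"grip":-0.4,"dx":0,"dy":0,"dz":5,"rx":0,"ry":0,"rz":0},{"grip":-0.4,"dx":0,"dy":0,"dz":5,"rx":0,"ry":0,"rz":0},{"grip":-0.4,"dx":0,"dy":0,"dz":0,"rx":0,"ry":0,"rz":0},{"grip":1,"dx":0,"dy":0,"dz":0,"rx":0,"ry":0,"rz":0},{"grip":1,"dx":0,"dy":0,"dz":0,"rx":0,"ry":0,"rz":0}]' 12;  python3 -m jog '[{"grip":1,"dx":0,"dy":0,"dz":0,"rx":0,"ry":0,"rz":0},{"grip":1,"dx":0,"dy":0,"dz":0,"rx":0,"ry":0,"rz":0},{"grip":1,"dx":0,"dy":0,"dz":0,"rx":0,"ry":0,"rz":0},{"grip":1,"dx":0,"dy":0,"dz":0,"rx":0,"ry":0,"rz":0},{"grip":1,"dx":0,"dy":0,"dz":0,"rx":0,"ry":0,"rz":0}]' 12; python3 -m jog '[{"grip":1,"dx":0,"dy":0,"dz":0,"rx":0,"ry":0,"rz":0},{"grip":1,"dx":0,"dy":0,"dz":0,"rx":0,"ry":0,"rz":0},{"grip":1,"dx":0,"dy":0,"dz":0,"rx":0,"ry":0,"rz":0},{"grip":1,"dx":0,"dy":0,"dz":0,"rx":0,"ry":0,"rz":0},{"grip":1,"dx":0,"dy":0,"dz":0,"rx":0,"ry":0,"rz":0}]' 12
```

```text
time: 7.58
position: [452.9, -253.8, 13.1]
orientation: [0.0, 0.708, -0.706, -0.0]
contact_force: [1.0, 1.1, -0.3]
grip_width: 0.619
time: 8.0
position: [453.0, -253.9, 13.2]
orientation: [-0.0, 0.708, -0.706, 0.0]
contact_force: [-0.0, 0.5, 0.9]
grip_width: 0.371
time: 8.42
position: [453.0, -253.9, 13.2]
orientation: [-0.0, 0.708, -0.707, 0.0]
contact_force: [-0.1, -0.6, 1.1]
grip_width: 0.363
```

```bash
python3 -m jog '[{"grip":1,"dx":0,"dy":0,"dz":-15,"rx":0,"ry":0,"rz":0},{"grip":1,"dx":0,"dy":0,"dz":-35,"rx":0,"ry":0,"rz":0},{"grip":1,"dx":0,"dy":0,"dz":-40,"rx":0,"ry":0,"rz":0},{"grip":1,"dx":0,"dy":0,"dz":-40,"rx":0,"ry":0,"rz":0},{"grip":1,"dx":-20,"dy":3,"dz":-20,"rx":0,"ry":0,"rz":0}]' 12;  python3 -m jog '[{"grip":1,"dx":-35,"dy":2,"dz":0,"rx":0,"ry":0,"rz":0},{"grip":1,"dx":-38,"dy":2,"dz":0,"rx":0,"ry":0,"rz":0},{"grip":1,"dx":-38,"dy":2,"dz":0,"rx":0,"ry":0,"rz":0},{"grip":1,"dx":-38,"dy":2,"dz":0,"rx":0,"ry":0,"rz":0},{"grip":1,"dx":-38,"dy":2,"dz":0,"rx":0,"ry":0,"rz":0}]' 12; python3 -m jog '[{"grip":1,"dx":-38,"dy":0,"dz":0,"rx":0,"ry":0,"rz":0},{"grip":1,"dx":-20,"dy":0,"dz":0,"rx":0,"ry":0,"rz":0},{"grip":1,"dx":0,"dy":0,"dz":0,"rx":0,"ry":0,"rz":0},{"grip":1,"dx":0,"dy":0,"dz":0,"rx":0,"ry":0,"rz":0},{"grip":1,"dx":0,"dy":0,"dz":0,"rx":0,"ry":0,"rz":0}]' 12
python3 - <<'E'
from h import *
s,im,c=snap('wrist','w6.png'); print(s['position'],s['time'],s['contact_force'])
t=cam('top')
a=unproj((237.25,201.5),40,t);b=unproj((267.25,195.75),40,t); print(a,b,np.linalg.norm(a-b),proj([a,b],c))
E
```

```text
time: 8.83
position: [452.2, -238.1, 167.8]
orientation: [0.001, -0.706, 0.708, -0.004]
contact_force: [1.5, -1.1, -0.6]
grip_width: 0.366
time: 9.25
position: [438.8, -45.2, 163.2]
orientation: [0.0, 0.708, -0.707, 0.0]
contact_force: [1.1, -0.2, -0.9]
grip_width: 0.361
time: 9.67
position: [439.3, 10.2, 163.0]
orientation: [0.0, 0.707, -0.707, 0.0]
contact_force: [0.6, -0.8, -0.8]
grip_width: 0.365
[439.26931593  10.22769226 162.96368382] 9.6667 [ 0.63738355 -0.80984864 -0.78245193]
[511.44548217  52.93590765  40.        ] [527.86794932 -31.8986102   40.        ] 86.40944882157578 [[219.49868228 115.84896687]
 [301.54012188  99.37538495]]
```

View pics/w6.png

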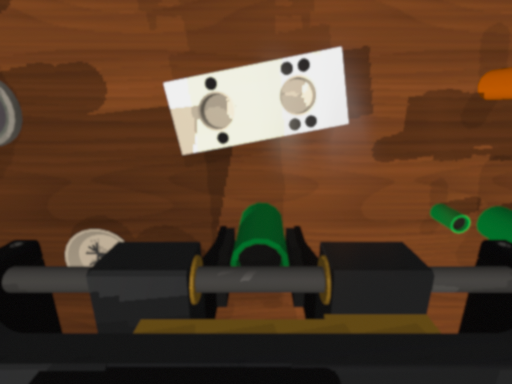

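Run:
```python
from h import *
im,c=load('w6.png')
F=4; x0,y0,x1,y1=150,35,365,170
p=cv2.resize(im[y0:y1,x0:x1],None,fx=F,fy=F,interpolation=cv2.INTER_CUBIC); g=cv2.cvtColor(p,cv2.COLOR_BGR2GRAY)
g=g.copy()
h=cv2.cvtColor(p,cv2.COLOR_BGR2HSV)
white=cv2.inRange(h,(0,0,120),(180,110,255)); 
cs,_=cv2.findContours(white,cv2.RETR_EXTERNAL,cv2.CHAIN_APPROX_NONE); ct=max(cs,key=cv2.contourArea); hull=cv2.convexHull(ct)
ap=cv2.approxPolyDP(hull,15,True)[:,0]; print('corners',len(ap))
for q in ap: print(unproj((q+.5)/F-.5+[x0,y0],40,c).round(1))
m=np.zeros_like(g); cv2.drawContours(m,[hull],-1,255,-1); m=cv2.erode(m,np.ones((25,25)))
d=cv2.bitwise_and(cv2.inRange(g,0,80),m)
n,l,st,cen=cv2.connectedComponentsWithStats(d)
D=[]
for i in range(1,n):
    if st[i,4]<150: continue
    w=unproj((cen[i]+.5)/F-.5+[x0,y0],40,c); D.append(w); print(cen[i].round(),st[i,4],w.round(1))
cv2.imwrite('pics/w6z.png',p[:, :790])
```

```text
corners 6
[577.2 -69.   40. ]
[508.6 -88.1  40. ]
[502.5 -82.9  40. ]
[484.1 -24.9  40. ]
[471.6  96.2  40. ]
[545.1 108.1  40. ]
[615. 120.] 1390 [560.6 -32.1  40. ]
[547. 133.] 1267 [557.6 -15.5  40. ]
[243. 194.] 1344 [543.3  60.8  40. ]
[644. 345.] 1054 [506.6 -42.3  40. ]
[292. 412.] 1092 [489.2  50.6  40. ]
[443. 431.] 503 [484.1  10.2  40. ]
```

View pics/w6z.png

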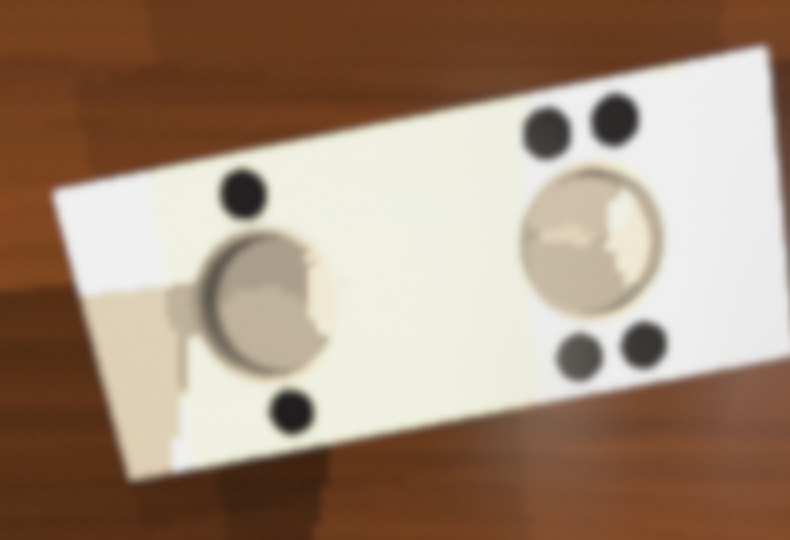

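```bash
python3 -m jog '[{"grip":1,"dx":-20,"dy":-30,"dz":0,"rx":0,"ry":0,"rz":0},{"grip":1,"dx":-18.5,"dy":-32,"dz":0,"rx":0,"ry":0,"rz":0},{"grip":1,"dx":-7,"dy":-15,"dz":20,"rx":0,"ry":0,"rz":0},{"grip":1,"dx":0,"dy":0,"dz":35,"rx":0,"ry":0,"rz":0},{"grip":1,"dx":0,"dy":0,"dz":25,"rx":0,"ry":0,"rz":0}]' 12;  python3 -m jog '[{"grip":1,"dx":0,"dy":0,"dz":15,"rx":0,"ry":0,"rz":0},{"grip":1,"dx":0,"dy":0,"dz":0,"rx":0,"ry":0,"rz":0},{"grip":1,"dx":0,"dy":0,"dz":0,"rx":0,"ry":0,"rz":0},{"grip":1,"dx":0,"dy":0,"dz":0,"rx":0,"ry":0,"rz":0},{"grip":1,"dx":0,"dy":0,"dz":0,"rx":0,"ry":0,"rz":0}]' 12
python3 - <<'E'
from h import *
s,im,c=snap('wrist','w7.png'); print(s['position'],s['time'],s['contact_force'])
p=cv2.resize(im[100:290,150:350],None,fx=3,fy=3,interpolation=cv2.INTER_CUBIC); 
a=np.linspace(0,2*np.pi,60); z=s['position'][2]-13.2
for (x,y,zz,r) in [(516.2,55.7,40,18),(s['position'][0],s['position'][1],z,16),(s['position'][0],s['position'][1],z+60,16)]:
    q=(proj(np.c_[x+r*np.cos(a),y+r*np.sin(a),0*a+zz],c)-[150,100])*3
    cv2.polylines(p,[q.astype(int)],True,(255,0,255),1)
cv2.imwrite('pics/w7z.png',p)
s,im,c=snap('scene','s7.png'); cv2.imwrite('pics/s7z.png',cv2.resize(im[140:260,200:330],None,fx=4,fy=4,interpolation=cv2.INTER_CUBIC))
E
```

```text
time: 10.13
position: [517.1, 55.6, 81.2]
orientation: [-0.0, -0.707, 0.707, 0.0]
contact_force: [-0.5, -0.9, -0.4]
grip_width: 0.366
time: 10.55
position: [517.7, 56.5, 69.6]
orientation: [-0.001, 0.707, -0.707, 0.001]
contact_force: [-0.2, -0.4, -0.1]
grip_width: 0.362
[517.67740051  56.45059457  69.60655936] 10.55 [-0.24221659 -0.44954792 -0.06851599]
```

View pics/w7z.png

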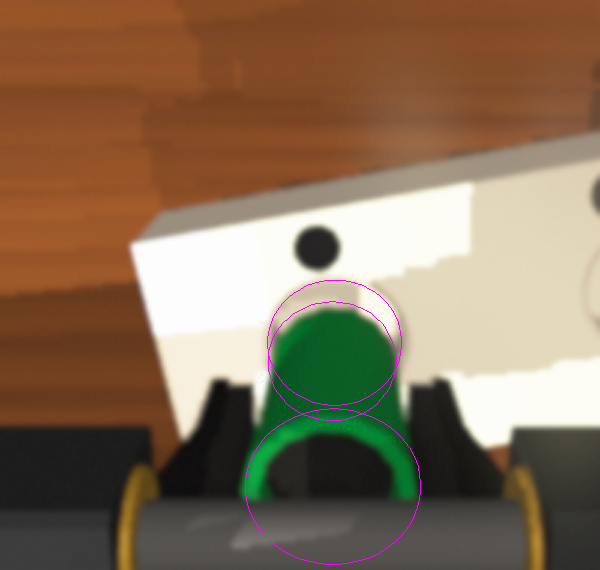

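View pics/s7z.png

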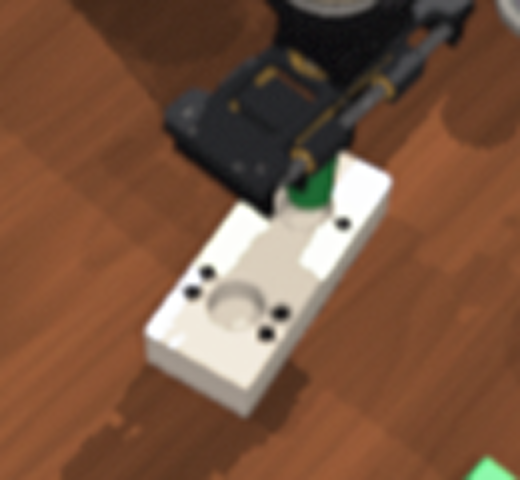

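```bash
python3 -m jog '[{"grip":1,"dx":0.6,"dy":1.3,"dz":4,"rx":0,"ry":0,"rz":0},{"grip":1,"dx":0,"dy":0,"dz":8,"rx":0,"ry":0,"rz":0},{"grip":1,"dx":0,"dy":0,"dz":8,"rx":0,"ry":0,"rz":0},{"grip":1,"dx":0,"dy":0,"dz":5,"rx":0,"ry":0,"rz":0},{"grip":1,"dx":0,"dy":0,"dz":0,"rx":0,"ry":0,"rz":0}]' 12; python3 -m jog '[{"grip":1,"dx":0,"dy":0,"dz":5,"rx":0,"ry":0,"rz":0},{"grip":1,"dx":0,"dy":0,"dz":5,"rx":0,"ry":0,"rz":0},{"grip":1,"dx":0,"dy":0,"dz":4,"rx":0,"ry":0,"rz":0},{"grip":1,"dx":0,"dy":0,"dz":0,"rx":0,"ry":0,"rz":0},{"grip":1,"dx":0,"dy":0,"dz":0,"rx":0,"ry":0,"rz":0}]' 12
```

```text
time: 11.07
position: [514.4, 56.0, 41.7]
orientation: [0.001, 0.708, -0.706, -0.001]
contact_force: [0.7, -0.1, -0.3]
grip_width: 0.362
time: 11.48
position: [514.9, 56.2, 28.9]
orientation: [0.0, 0.708, -0.706, -0.0]
contact_force: [0.6, -0.1, 0.2]
grip_width: 0.366
```

```bash
python3 -m jog '[{"grip":1,"dx":0,"dy":0,"dz":1.2,"rx":0,"ry":0,"rz":0},{"grip":1,"dx":0,"dy":0,"dz":0,"rx":0,"ry":0,"rz":0},{"grip":-0.2,"dx":0,"dy":0,"dz":0,"rx":0,"ry":0,"rz":0},{"grip":-0.2,"dx":0,"dy":0,"dz":0,"rx":0,"ry":0,"rz":0},{"grip":-0.2,"dx":0,"dy":0,"dz":0,"rx":0,"ry":0,"rz":0}]' 12; python3 -m jog '[{"grip":-0.2,"dx":0,"dy":0,"dz":0,"rx":0,"ry":0,"rz":0},{"grip":-0.4,"dx":0,"dy":0,"dz":-5,"rx":0,"ry":0,"rz":0},{"grip":-0.4,"dx":0,"dy":0,"dz":-35,"rx":0,"ry":0,"rz":0},{"grip":-0.4,"dx":0,"dy":0,"dz":-40,"rx":0,"ry":0,"rz":0},{"grip":-0.4,"dx":15,"dy":20,"dz":-30,"rx":0,"ry":0,"rz":0}]' 12; python3 -m jog '[{"grip":-0.4,"dx":38,"dy":10,"dz":0,"rx":0,"ry":0,"rz":0},{"grip":-0.4,"dx":35,"dy":15,"dz":0,"rx":0,"ry":0,"rz":0},{"grip":-0.4,"dx":0,"dy":0,"dz":0,"rx":0,"ry":0,"rz":0},{"grip":-0.4,"dx":0,"dy":0,"dz":0,"rx":0,"ry":0,"rz":0},{"grip":-0.4,"dx":0,"dy":0,"dz":0,"rx":0,"ry":0,"rz":0}]' 12
python3 - <<'E'
from h import *
s,im,c=snap('wrist','w8.png'); print(s['position'],s['time'],s['contact_force'])
s,im,c=snap('scene','s8.png'); cv2.imwrite('pics/s8z.png',cv2.resize(im[140:260,200:330],None,fx=4,fy=4,interpolation=cv2.INTER_CUBIC))
E
```

```text
time: 11.9
position: [515.2, 56.2, 28.1]
orientation: [-0.0, 0.708, -0.706, 0.0]
contact_force: [-0.2, 0.8, -0.1]
grip_width: 0.509
time: 12.32
position: [499.0, 44.6, 141.3]
orientation: [-0.004, 0.709, -0.705, 0.001]
contact_force: [0.9, -0.3, 1.5]
grip_width: 0.696
time: 12.73
position: [470.4, -31.6, 138.3]
orientation: [-0.0, 0.708, -0.707, 0.0]
contact_force: [0.9, 0.5, -0.3]
grip_width: 0.7
[470.43679288 -31.62810633 138.34119275] 12.7333 [ 0.8933305   0.48044609 -0.31532929]
```

View pics/w8.png

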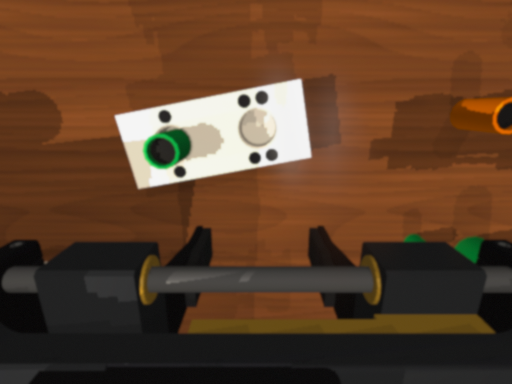

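View pics/s8z.png

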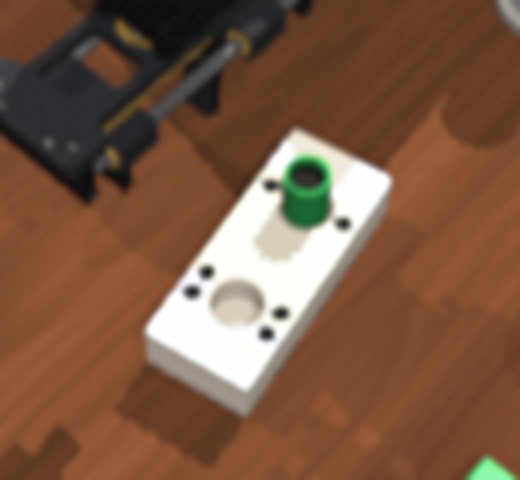

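```bash
cat >> h.py <<'E'
def dots(im,c,approx,z=40,r=9,F=6):
    out=[]
    for P in approx:
        u,v=proj([P],c)[0]; x0,y0=int(u)-r,int(v)-r
        p=cv2.resize(im[y0:y0+2*r,x0:x0+2*r],None,fx=F,fy=F,interpolation=cv2.INTER_CUBIC); g=cv2.cvtColor(p,cv2.COLOR_BGR2GRAY)
        _,m=cv2.threshold(g,110,255,cv2.THRESH_BINARY_INV)
        n,l,st,cen=cv2.connectedComponentsWithStats(m)
        d=[np.hypot(*(cen[i]-r*F)) for i in range(1,n)]
        if not d: out.append(None); continue
        i=1+int(np.argmin(d)); out.append(unproj((cen[i]+.5)/F-.5+[x0,y0],z,c))
    return out
E
python3 - <<'E'
from h import *
A=[(543.3,60.8,40),(489.2,50.6,40),(560.6,-32.1,40),(557.6,-15.5,40),(506.6,-42.3,40),(504,-26,40)]
for f in ('w6.png','w8.png'):
    im,c=load(f); d=dots(im,c,A); print(f,[x.round(1)[:2] if x is not None else None for x in d]); 
    try: print((d[0]+d[1])/2, sum(d[2:])/4)
    except Exception as e: print(e)
for o in ring(im,c,(162,150),74,45,85,vmin=80): print('g',*o)
for o in ring(im,c,(504,116),60,5,35,vmin=120,r=24): print('o',*o)
E
```

```text
w6.png [array([543.3,  60.8]), array([489.1,  50.7]), array([560.6, -32.1]), array([557.6, -15.4]), array([506.5, -42.3]), array([503.4, -25.7])]
[516.20933383  55.74252678  40.        ] [532.0349683  -28.91114358  40.        ]
w8.png [array([543.2,  60.8]), array([489.1,  50.7]), array([560.6, -32.1]), array([557.5, -15.5]), array([506.4, -42.3]), array([503.3, -25.6])]
[516.16585006  55.73131734  40.        ] [531.95448712 -28.85274272  40.        ]
g outer [162.81 149.08] [35.05532328 41.30703735] [516.5  53.8  74. ]
g hole [160.86 151.07] [24.88740031 28.19009399] [514.8  55.7  74. ]
o outer [500.65 113.42] [31.76385498 45.2417806 ] [ 546.7 -245.    60. ]
o outer [484.12  92.75] [ 2.73552227 14.26415507] [ 564.  -226.2   60. ]
```

```bash
python3 -m jog '[{"grip":-0.4,"dx":37,"dy":-12,"dz":0,"rx":0,"ry":0,"rz":0},{"grip":-0.4,"dx":37,"dy":-12,"dz":0,"rx":0,"ry":0,"rz":0},{"grip":-0.4,"dx":37,"dy":-12,"dz":0,"rx":0,"ry":0,"rz":0},{"grip":-0.4,"dx":37,"dy":-12,"dz":0,"rx":0,"ry":0,"rz":0},{"grip":-0.4,"dx":37,"dy":-12,"dz":0,"rx":0,"ry":0,"rz":0}]' 12; python3 -m jog '[{"grip":-0.4,"dx":30,"dy":-10,"dz":0,"rx":0,"ry":0,"rz":0},{"grip":-0.4,"dx":7.6,"dy":-4.4,"dz":10,"rx":0,"ry":0,"rz":0},{"grip":-0.4,"dx":0,"dy":0,"dz":30,"rx":0,"ry":0,"rz":0},{"grip":-0.4,"dx":0,"dy":0,"dz":10,"rx":0,"ry":0,"rz":0},{"grip":-0.4,"dx":0,"dy":0,"dz":0,"rx":0,"ry":0,"rz":0}]' 12
python3 - <<'E'
from h import *
s,im,c=snap('wrist','w9.png'); print(s['position'],s['time'],s['contact_force'])
q=proj([[544.8,-254.2,60]],c)[0]; print(q)
for vm in (150,190,220):
  for o in ring(im,c,q,60,5,35,vmin=vm,r=30): print('o',*o)
E
```

```text
time: 13.25
position: [531.9, -216.9, 137.8]
orientation: [-0.0, 0.709, -0.705, -0.0]
contact_force: [1.1, 1.0, 0.1]
grip_width: 0.699
time: 13.67
position: [543.0, -251.5, 84.4]
orientation: [0.001, 0.709, -0.706, -0.004]
contact_force: [-0.2, 0.7, -0.2]
grip_width: 0.697
[ 542.96757452 -251.4875972    84.39963404] 13.6667 [-0.19149794  0.72036925 -0.20778246]
[264.24733395 212.93924667]
o outer [263.5 211.5] [70.79601034 70.79601034] [ 546.  -253.6   60. ]
o hole [264.13 211.07] [24.64410655 28.76433309] [ 546.4 -254.1   60. ]
o outer [261.25 213.66] [63.23377482 72.56235758] [ 544.2 -251.9   60. ]
o hole [246.26 230.8 ] [ 4.13717874 19.28109487] [ 529.4 -239.9   60. ]
o hole [264.11 211.23] [25.80224101 29.59839884] [ 546.2 -254.1   60. ]
o outer [284.   239.24] [ 4.9453427  23.81508636] [ 522.1 -270.4   60. ]
o outer [248.76 239.08] [ 5.10506471 47.99071248] [ 522.1 -241.9   60. ]
o outer [234.75 224.96] [2.94164054 3.544185  ] [ 534.4 -230.8   60. ]
o outer [235.38 211.05] [4.42199516 6.42075348] [ 546.2 -231.6   60. ]
o outer [263.54 207.37] [45.38161723 59.83589172] [ 549.5 -253.6   60. ]
o hole [264.09 211.49] [27.00639852 30.30241394] [ 546.  -254.1   60. ]
```

View pics/w9.png

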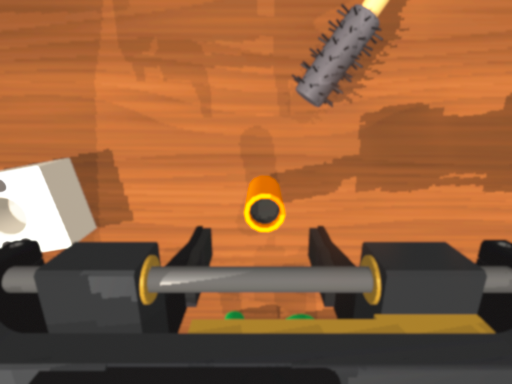

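```bash
python3 -m jog '[{"grip":-0.4,"dx":0,"dy":-0.7,"dz":25,"rx":0,"ry":0,"rz":0},{"grip":-0.4,"dx":0,"dy":0,"dz":25,"rx":0,"ry":0,"rz":0},{"grip":-0.4,"dx":0,"dy":0,"dz":15,"rx":0,"ry":0,"rz":0},{"grip":-0.4,"dx":0,"dy":0,"dz":8,"rx":0,"ry":0,"rz":0},{"grip":-0.4,"dx":0,"dy":0,"dz":0,"rx":0,"ry":0,"rz":0}]' 12
```

```text
time: 14.13
position: [545.5, -253.1, 14.4]
orientation: [0.0, 0.708, -0.706, -0.001]
contact_force: [-0.1, 0.1, 0.1]
grip_width: 0.697
```

```bash
python3 -m jog '[{"grip":-0.4,"dx":0.5,"dy":0,"dz":1,"rx":0,"ry":0,"rz":0},{"grip":1,"dx":0,"dy":0,"dz":0,"rx":0,"ry":0,"rz":0},{"grip":1,"dx":0,"dy":0,"dz":0,"rx":0,"ry":0,"rz":0},{"grip":1,"dx":0,"dy":0,"dz":0,"rx":0,"ry":0,"rz":0},{"grip":1,"dx":0,"dy":0,"dz":0,"rx":0,"ry":0,"rz":0}]' 12; python3 -m jog '[{"grip":1,"dx":0,"dy":0,"dz":0,"rx":0,"ry":0,"rz":0},{"grip":1,"dx":0,"dy":0,"dz":0,"rx":0,"ry":0,"rz":0},{"grip":1,"dx":0,"dy":0,"dz":0,"rx":0,"ry":0,"rz":0},{"grip":1,"dx":0,"dy":0,"dz":0,"rx":0,"ry":0,"rz":0},{"grip":1,"dx":0,"dy":0,"dz":0,"rx":0,"ry":0,"rz":0}]' 12
```

```text
time: 14.55
position: [546.2, -255.1, 14.8]
orientation: [-0.0, 0.708, -0.707, 0.001]
contact_force: [0.3, 0.6, 0.2]
grip_width: 0.483
time: 14.97
position: [545.9, -255.0, 14.3]
orientation: [-0.0, 0.708, -0.706, 0.0]
contact_force: [-0.8, -0.3, 4.5]
grip_width: 0.365
```

```bash
python3 -m jog '[{"grip":1,"dx":0,"dy":0,"dz":-15,"rx":0,"ry":0,"rz":0},{"grip":1,"dx":0,"dy":0,"dz":-35,"rx":0,"ry":0,"rz":0},{"grip":1,"dx":0,"dy":0,"dz":-30,"rx":0,"ry":0,"rz":0},{"grip":1,"dx":-20,"dy":2,"dz":-10,"rx":0,"ry":0,"rz":0},{"grip":1,"dx":-35,"dy":2,"dz":0,"rx":0,"ry":0,"rz":0}]' 12;  python3 -m jog '[{"grip":1,"dx":-38,"dy":2,"dz":0,"rx":0,"ry":0,"rz":0},{"grip":1,"dx":-38,"dy":2,"dz":0,"rx":0,"ry":0,"rz":0},{"grip":1,"dx":-38,"dy":2,"dz":0,"rx":0,"ry":0,"rz":0},{"grip":1,"dx":-37,"dy":2,"dz":0,"rx":0,"ry":0,"rz":0},{"grip":1,"dx":-20,"dy":2,"dz":0,"rx":0,"ry":0,"rz":0}]' 12; python3 -m jog '[{"grip":1,"dx":0,"dy":0,"dz":20,"rx":0,"ry":0,"rz":0},{"grip":1,"dx":0,"dy":0,"dz":12,"rx":0,"ry":0,"rz":0},{"grip":1,"dx":0,"dy":0,"dz":0,"rx":0,"ry":0,"rz":0},{"grip":1,"dx":0,"dy":0,"dz":0,"rx":0,"ry":0,"rz":0},{"grip":1,"dx":0,"dy":0,"dz":0,"rx":0,"ry":0,"rz":0}]' 12
python3 - <<'E'
from h import *
s,im,c=snap('wrist','w10.png'); print(s['position'],s['time'],s['contact_force'])
p=cv2.resize(im[100:290,150:350],None,fx=3,fy=3,interpolation=cv2.INTER_CUBIC); 
a=np.linspace(0,2*np.pi,60); z=s['position'][2]-14.3
for (x,y,zz,r) in [(532,-28.9,40,18),(s['position'][0],s['position'][1],z,16),(s['position'][0],s['position'][1],z+60,16)]:
    q=(proj(np.c_[x+r*np.cos(a),y+r*np.sin(a),0*a+zz],c)-[150,100])*3
    cv2.polylines(p,[q.astype(int)],True,(255,0,255),1)
cv2.imwrite('pics/w10z.png',p)
E
```

```text
time: 15.38
position: [543.6, -204.9, 107.1]
orientation: [0.001, -0.705, 0.709, -0.004]
contact_force: [0.4, 1.1, -1.3]
grip_width: 0.365
time: 15.8
position: [530.6, -23.4, 103.9]
orientation: [-0.001, 0.71, -0.704, -0.001]
contact_force: [0.4, -0.2, -0.6]
grip_width: 0.364
time: 16.22
position: [531.6, -30.0, 72.0]
orientation: [-0.0, -0.707, 0.707, -0.0]
contact_force: [0.1, -0.1, -1.0]
grip_width: 0.367
[531.56013057 -30.02399398  71.990624  ] 16.2167 [ 0.12763518 -0.10381215 -1.01489401]
```

View pics/w10z.png

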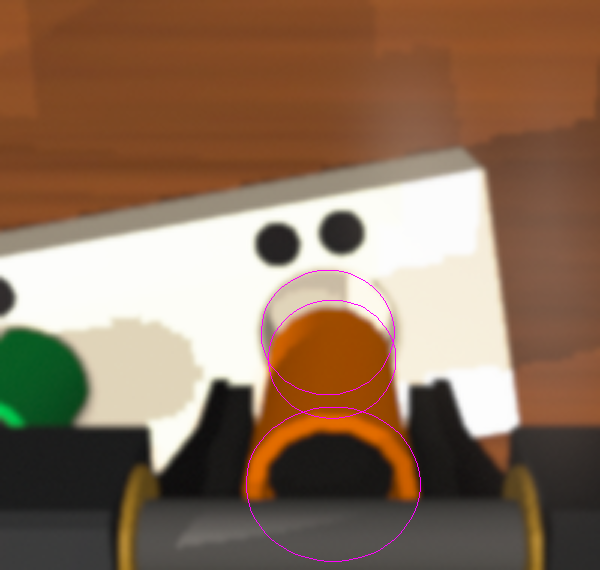

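```bash
python3 -m jog '[{"grip":1,"dx":-1,"dy":-1,"dz":4,"rx":0,"ry":0,"rz":0},{"grip":1,"dx":0,"dy":0,"dz":8,"rx":0,"ry":0,"rz":0},{"grip":1,"dx":0,"dy":0,"dz":8,"rx":0,"ry":0,"rz":0},{"grip":1,"dx":0,"dy":0,"dz":5,"rx":0,"ry":0,"rz":0},{"grip":1,"dx":0,"dy":0,"dz":0,"rx":0,"ry":0,"rz":0}]' 12; python3 -m jog '[{"grip":1,"dx":0,"dy":0,"dz":6,"rx":0,"ry":0,"rz":0},{"grip":1,"dx":0,"dy":0,"dz":6,"rx":0,"ry":0,"rz":0},{"grip":1,"dx":0,"dy":0,"dz":5,"rx":0,"ry":0,"rz":0},{"grip":1,"dx":0,"dy":0,"dz":0,"rx":0,"ry":0,"rz":0},{"grip":1,"dx":0,"dy":0,"dz":0,"rx":0,"ry":0,"rz":0}]' 12
```

```text
time: 16.68
position: [531.4, -28.2, 45.4]
orientation: [0.001, 0.708, -0.706, -0.001]
contact_force: [0.7, -0.9, -0.2]
grip_width: 0.358
time: 17.1
position: [532.1, -27.8, 29.6]
orientation: [0.0, 0.708, -0.706, -0.0]
contact_force: [0.1, 0.0, 0.1]
grip_width: 0.365
```

```bash
python3 -m jog '[{"grip":1,"dx":0,"dy":0,"dz":1.2,"rx":0,"ry":0,"rz":0},{"grip":1,"dx":0,"dy":0,"dz":0,"rx":0,"ry":0,"rz":0},{"grip":-0.2,"dx":0,"dy":0,"dz":0,"rx":0,"ry":0,"rz":0},{"grip":-0.2,"dx":0,"dy":0,"dz":0,"rx":0,"ry":0,"rz":0},{"grip":-0.2,"dx":0,"dy":0,"dz":0,"rx":0,"ry":0,"rz":0}]' 12; python3 -m jog '[{"grip":-0.2,"dx":0,"dy":0,"dz":0,"rx":0,"ry":0,"rz":0},{"grip":-0.2,"dx":0,"dy":0,"dz":-5,"rx":0,"ry":0,"rz":0},{"grip":-0.2,"dx":0,"dy":0,"dz":-35,"rx":0,"ry":0,"rz":0},{"grip":-1,"dx":0,"dy":0,"dz":-40,"rx":0,"ry":0,"rz":0},{"grip":-1,"dx":0,"dy":20,"dz":-35,"rx":0,"ry":0,"rz":0}]' 12; python3 -m jog '[{"grip":-1,"dx":-15,"dy":25,"dz":-25,"rx":0,"ry":0,"rz":0},{"grip":-1,"dx":-20,"dy":25,"dz":-20,"rx":0,"ry":0,"rz":0},{"grip":-1,"dx":0,"dy":0,"dz":0,"rx":0,"ry":0,"rz":0},{"grip":-1,"dx":0,"dy":0,"dz":0,"rx":0,"ry":0,"rz":0},{"grip":-1,"dx":0,"dy":0,"dz":0,"rx":0,"ry":0,"rz":0}]' 12
python3 - <<'E'
from h import *
s,im,c=snap('wrist','w11.png'); print(s['position'],s['time'],s['contact_force'])
A=[(543.3,60.8,40),(489.2,50.6,40),(560.6,-32.1,40),(557.6,-15.5,40),(506.6,-42.3,40),(504,-26,40)]
d=dots(im,c,A); print((d[0]+d[1])/2, sum(d[2:])/4)
for p,l,h in (((516,55.7,74),45,85),((532,-29,74),5,35)):
  q=proj([p],c)[0]
  for o in ring(im,c,q,74,l,h,vmin=80): print(*o)
E
```

```text
time: 17.52
position: [532.6, -27.8, 29.0]
orientation: [-0.0, 0.708, -0.706, 0.0]
contact_force: [0.2, -0.2, 0.7]
grip_width: 0.511
time: 17.93
position: [515.5, -27.4, 146.2]
orientation: [-0.002, 0.708, -0.706, 0.001]
contact_force: [0.5, -0.7, 0.8]
grip_width: 0.677
time: 18.35
position: [462.5, 6.6, 188.9]
orientation: [-0.0, 0.708, -0.707, 0.001]
contact_force: [-0.0, -0.6, -0.4]
grip_width: 0.979
[462.4619095    6.59015487 188.94549126] 18.35 [-0.00342724 -0.59582593 -0.38012358]Traceback (most recent call last):
  File "<stdin>", line 4, in <module>
TypeError: unsupported operand type(s) for +: 'float' and 'NoneType'
```

View pics/w11.png

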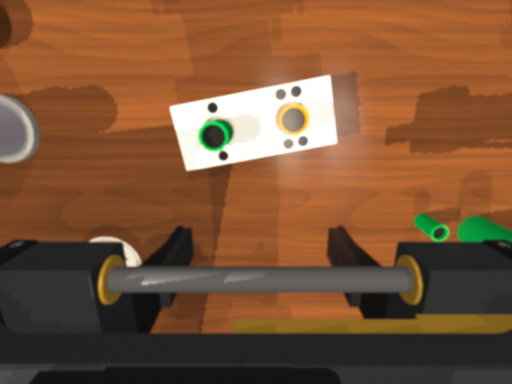

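```bash
python3 - <<'E'
from h import *
im,c=load('w11.png')
for p,l,h in (((516,55.7,74),45,85),((532,-29,74),5,35)):
  q=proj([p],c)[0]; print(q)
  for o in ring(im,c,q,74,l,h,vmin=80): print(*o)
E
python3 -m jog '[{"grip":-1,"dx":-38,"dy":-5,"dz":0,"rx":0,"ry":0,"rz":0},{"grip":-1,"dx":-38,"dy":-5,"dz":0,"rx":0,"ry":0,"rz":0},{"grip":-1,"dx":-38,"dy":-5,"dz":0,"rx":0,"ry":0,"rz":0},{"grip":-1,"dx":-38,"dy":-5,"dz":0,"rx":0,"ry":0,"rz":0},{"grip":-1,"dx":-38,"dy":-5,"dz":0,"rx":0,"ry":0,"rz":0}]' 12; python3 -m jog '[{"grip":-1,"dx":-38,"dy":-5,"dz":0,"rx":0,"ry":0,"rz":0},{"grip":-1,"dx":-38,"dy":-5,"dz":0,"rx":0,"ry":0,"rz":0},{"grip":-1,"dx":-38,"dy":0,"dz":0,"rx":0,"ry":0,"rz":0},{"grip":-1,"dx":0,"dy":0,"dz":0,"rx":0,"ry":0,"rz":0},{"grip":-1,"dx":0,"dy":0,"dz":0,"rx":0,"ry":0,"rz":0}]' 12
python3 - <<'E'
from h import *
s,im,c=snap('wrist','w12.png'); print(s['position'],s['time'],np.round(s['joint_positions'],2))
E
```

```text
[213.061193   134.86843006]
outer [214.83 134.68] [29.06917318 33.69026184] [516.2  53.9  74. ]
hole [213.09 136.1 ] [20.98572413 22.25947316] [514.7  55.7  74. ]
[295.43283747 119.09339596]
outer [292.79 118.64] [30.28464762 31.46426392] [532.4 -26.3  74. ]
hole [292.52 119.69] [22.41011556 23.96429189] [531.4 -26.1  74. ]
time: 18.82
position: [487.5, 197.9, 187.3]
orientation: [-0.001, -0.707, 0.707, 0.001]
contact_force: [0.9, -0.3, 0.2]
grip_width: 0.999
time: 19.23
position: [496.1, 313.3, 186.8]
orientation: [0.001, 0.709, -0.705, -0.001]
contact_force: [-0.6, -1.6, -0.2]
grip_width: 1.0
[496.05082837 313.3135521  186.78742318] 19.2333 [-0.21  0.39 -0.55  1.74  0.23  1.07 -2.4 ]
```

View pics/w12.png

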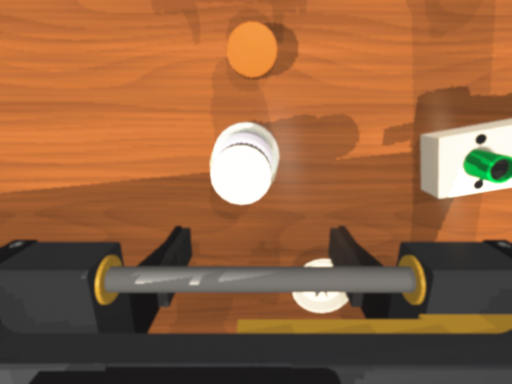

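```bash
python3 - <<'E'
from h import *
im,c=load('w12.png')
g=cv2.cvtColor(im,cv2.COLOR_BGR2HSV); m=cv2.inRange(g[130:215,195:290],(0,0,235),(180,25,255))
cs,_=cv2.findContours(m,cv2.RETR_EXTERNAL,cv2.CHAIN_APPROX_NONE); ct=max(cs,key=cv2.contourArea); e=cv2.fitEllipse(cv2.convexHull(ct)); print(e)
print(unproj(np.array(e[0])+[195,130],116,c))
E
for i in 1 2 3; do python3 -m jog '[{"grip":-1,"dx":0,"dy":0,"dz":0,"rx":0,"ry":0,"rz":-0.12},{"grip":-1,"dx":0,"dy":0,"dz":0,"rx":0,"ry":0,"rz":-0.12},{"grip":-1,"dx":0,"dy":0,"dz":0,"rx":0,"ry":0,"rz":-0.12},{"grip":-1,"dx":0,"dy":0,"dz":0,"rx":0,"ry":0,"rz":-0.12},{"grip":-1,"dx":0,"dy":0,"dz":0,"rx":0,"ry":0,"rz":-0.12}]' 12; done
python3 -m jog '[{"grip":-1,"dx":0,"dy":0,"dz":0,"rx":0,"ry":0,"rz":0},{"grip":-1,"dx":0,"dy":0,"dz":0,"rx":0,"ry":0,"rz":0},{"grip":-1,"dx":0,"dy":0,"dz":0,"rx":0,"ry":0,"rz":0},{"grip":-1,"dx":0,"dy":0,"dz":0,"rx":0,"ry":0,"rz":0},{"grip":-1,"dx":0,"dy":0,"dz":0,"rx":0,"ry":0,"rz":0}]' 12
python3 - <<'E'
from h import *
s,im,c=snap('wrist','w13.png'); print(s['position'],s['time'],np.round(s['joint_positions'],2)); print(q2R(s['orientation']).round(3))
E
```

```text
((45.87562942504883, 36.83828353881836), (64.30233764648438, 74.29430389404297), 165.69207763671875)
[524.80010031 331.43062987 116.        ]
time: 19.7
position: [497.7, 308.2, 187.8]
orientation: [0.001, 0.885, -0.465, 0.0]
contact_force: [-0.1, 0.8, -0.5]
grip_width: 1.0
time: 20.12
position: [497.8, 308.2, 187.8]
orientation: [0.001, 0.983, -0.182, -0.0]
contact_force: [-0.4, -0.3, 0.3]
grip_width: 0.997
time: 20.53
position: [497.8, 308.2, 187.7]
orientation: [0.001, 0.993, 0.116, -0.001]
contact_force: [-0.5, 0.1, 0.9]
grip_width: 0.998
time: 20.95
position: [496.8, 310.8, 188.7]
orientation: [0.0, 0.993, 0.115, 0.0]
contact_force: [-0.1, 0.1, 1.0]
grip_width: 1.001
[496.81365249 310.80564924 188.70800965] 20.95 [ 0.06  0.5  -0.95  1.73  0.44  1.14 -0.79]
[[ 0.974  0.228  0.   ]
 [ 0.228 -0.974 -0.   ]
 [ 0.     0.001 -1.   ]]
```

View pics/w13.png

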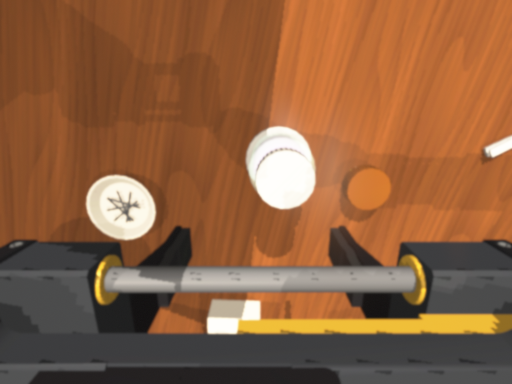

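Run:
```python
from h import *
im,c=load('w13.png'); x0,y0=235,115; F=6
p=cv2.resize(im[y0:215,x0:330],None,fx=F,fy=F,interpolation=cv2.INTER_CUBIC); cv2.imwrite('pics/w13z.png',p)
s=None
a=np.linspace(0,2*np.pi,80)
for col,(x,y) in (((255,0,255),(511,326)),((0,200,0),(517,331))):
    for z,r in ((116,28),(90,28)):
        q=(proj(np.c_[x+r*np.cos(a),y+r*np.sin(a),0*a+z],c)-[x0,y0])*F
        cv2.polylines(p,[q.astype(int)],True,col,1)
cv2.imwrite('pics/w13y.png',p)
```

```text
(no output)
```

View pics/w13y.png

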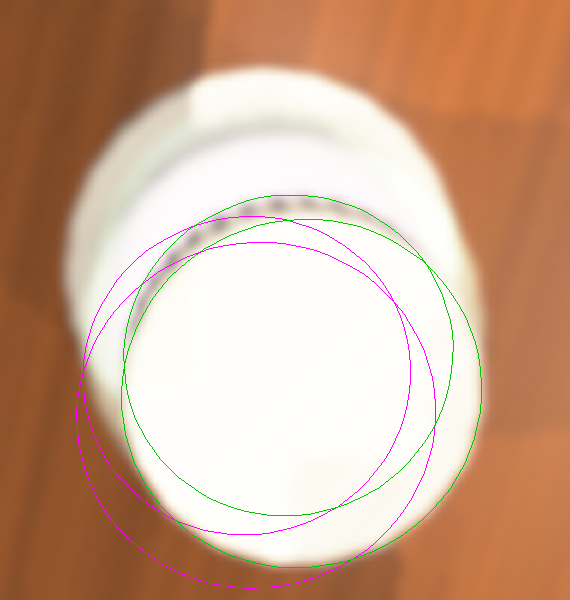

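Run:
```python
from h import *
a=np.linspace(0,2*np.pi,80)
for f in ('w12.png','w13.png'):
    im,c=load(f)
    q=proj(np.c_[517+28*np.cos(a),331+28*np.sin(a),0*a+116],c); print(f,q.min(0),q.max(0))
im,c=load('w12.png'); x0,y0=200,110;F=6
p=cv2.resize(im[y0:210,x0:290],None,fx=F,fy=F,interpolation=cv2.INTER_CUBIC)
q=(proj(np.c_[517+28*np.cos(a),331+28*np.sin(a),0*a+116],c)-[x0,y0])*F
cv2.polylines(p,[q.astype(int)],True,(0,200,0),1); cv2.imwrite('pics/w12y.png',p)
```

```text
w12.png [211.00081239 144.55597233] [271.86168674 203.8597843 ]
w13.png [255.26953562 151.52572862] [315.26570847 209.62206435]
```

View pics/w12y.png

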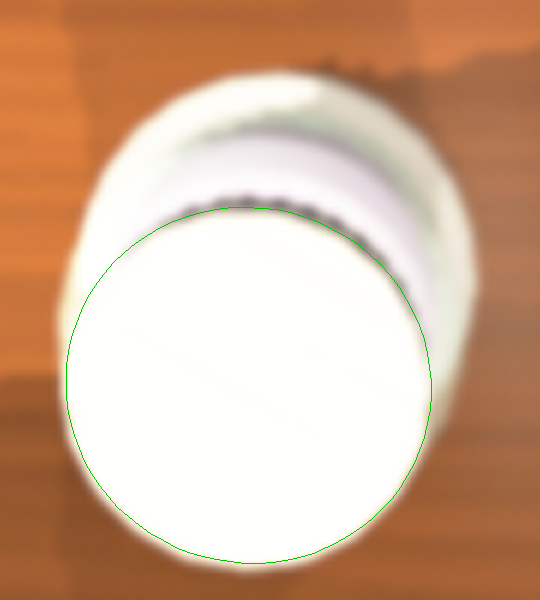

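```bash
python3 -m jog '[{"grip":-1,"dx":24.3,"dy":-15.1,"dz":0,"rx":0,"ry":0,"rz":0},{"grip":-1,"dx":0,"dy":0,"dz":25,"rx":0,"ry":0,"rz":0},{"grip":-1,"dx":0,"dy":0,"dz":30,"rx":0,"ry":0,"rz":0},{"grip":-1,"dx":0,"dy":0,"dz":10,"rx":0,"ry":0,"rz":0},{"grip":-1,"dx":0,"dy":0,"dz":0,"rx":0,"ry":0,"rz":0}]' 20
python3 -m jog '[{"grip":-1,"dx":0,"dy":0,"dz":0,"rx":0,"ry":0,"rz":0},{"grip":-1,"dx":0,"dy":0,"dz":0,"rx":0,"ry":0,"rz":0},{"grip":-1,"dx":0,"dy":0,"dz":0,"rx":0,"ry":0,"rz":0},{"grip":-1,"dx":0,"dy":0,"dz":0,"rx":0,"ry":0,"rz":0},{"grip":-1,"dx":0,"dy":0,"dz":0,"rx":0,"ry":0,"rz":0}]' 20
python3 - <<'E'
from h import *
s,im,c=snap('wrist','w14.png'); print(s['position'],s['time'],np.round(s['joint_positions'],2)); print(q2R(s['orientation']).round(3))
a=np.linspace(0,2*np.pi,80)
for z in (116,):
    q=proj(np.c_[517+28*np.cos(a),331+28*np.sin(a),0*a+z],c); cv2.polylines(im,[q.astype(int)],True,(0,200,0),1)
cv2.imwrite('pics/w14y.png',im)
s,im,c=snap('scene','s14.png'); cv2.imwrite('pics/s14z.png',cv2.resize(im[60:240,210:410],None,fx=3,fy=3,interpolation=cv2.INTER_CUBIC))
E
```

```text
time: 21.42
position: [515.4, 329.7, 120.9]
orientation: [0.002, 0.993, 0.115, -0.003]
contact_force: [0.3, -0.2, -0.3]
grip_width: 1.003
time: 21.83
position: [517.4, 331.6, 124.8]
orientation: [-0.0, 0.993, 0.115, 0.001]
contact_force: [-0.5, 0.6, 0.1]
grip_width: 0.999
[517.38172183 331.63173544 124.80812094] 21.8333 [-0.02  0.6  -0.89  1.73  0.53  1.06 -0.85]
[[ 0.973  0.229  0.002]
 [ 0.229 -0.973  0.001]
 [ 0.002 -0.    -1.   ]]
```

View pics/w14y.png

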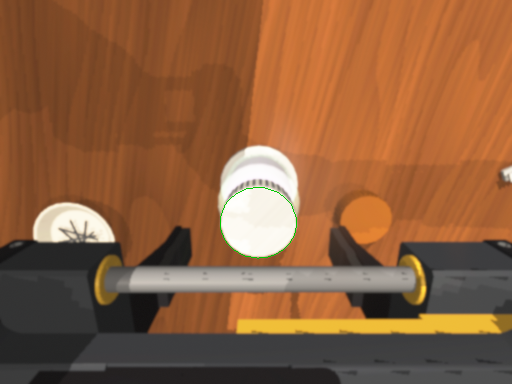

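View pics/s14z.png

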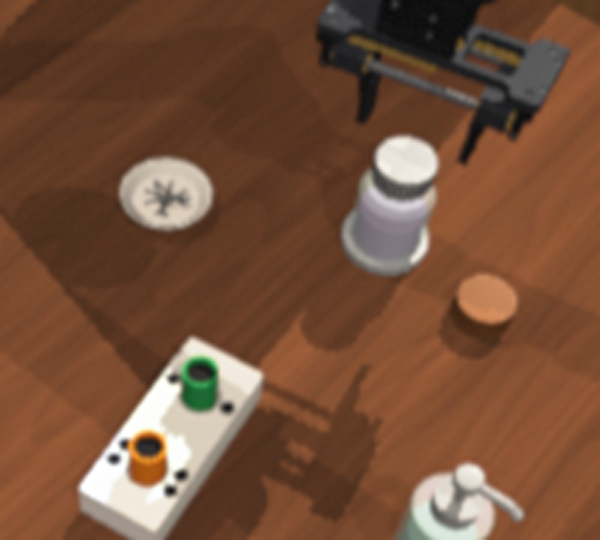

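```bash
python3 -m jog '[{"grip":-1,"dx":0,"dy":0,"dz":15,"rx":0,"ry":0,"rz":0},{"grip":-1,"dx":0,"dy":0,"dz":15,"rx":0,"ry":0,"rz":0},{"grip":-1,"dx":0,"dy":0,"dz":13,"rx":0,"ry":0,"rz":0},{"grip":-1,"dx":0,"dy":0,"dz":8,"rx":0,"ry":0,"rz":0},{"grip":-1,"dx":0,"dy":0,"dz":0,"rx":0,"ry":0,"rz":0}]' 15
python3 -m jog '[{"grip":1,"dx":0,"dy":0,"dz":0,"rx":0,"ry":0,"rz":0},{"grip":1,"dx":0,"dy":0,"dz":0,"rx":0,"ry":0,"rz":0},{"grip":1,"dx":0,"dy":0,"dz":0,"rx":0,"ry":0,"rz":0},{"grip":1,"dx":0,"dy":0,"dz":0,"rx":0,"ry":0,"rz":0},{"grip":1,"dx":0,"dy":0,"dz":0,"rx":0,"ry":0,"rz":0}]' 15
python3 -m jog '[{"grip":1,"dx":0,"dy":0,"dz":0,"rx":0,"ry":0,"rz":0},{"grip":1,"dx":0,"dy":0,"dz":0,"rx":0,"ry":0,"rz":0},{"grip":1,"dx":0,"dy":0,"dz":0,"rx":0,"ry":0,"rz":0},{"grip":1,"dx":0,"dy":0,"dz":0,"rx":0,"ry":0,"rz":0},{"grip":1,"dx":0,"dy":0,"dz":0,"rx":0,"ry":0,"rz":0}]' 15
python3 - <<'E'
from h import *
s=read_state(); print(s['ft_torque'],s['contact_force'])
E
```

```text
time: 22.35
position: [515.4, 329.9, 69.4]
orientation: [0.001, 0.993, 0.115, -0.002]
contact_force: [-0.6, -1.3, -0.5]
grip_width: 0.999
time: 22.77
position: [517.2, 331.6, 73.3]
orientation: [-0.0, 0.993, 0.115, 0.001]
contact_force: [-0.3, 0.4, 0.3]
grip_width: 0.71
time: 23.18
position: [517.1, 331.4, 73.1]
orientation: [-0.0, 0.993, 0.115, 0.0]
contact_force: [-0.3, -0.7, 3.9]
grip_width: 0.637
[-0.16678917 -0.02893253 -0.0162673 ] [-0.33283078 -0.72710072  3.91849898]
```

```bash
python3 -m jog '[{"grip":1,"dx":0,"dy":0,"dz":0,"rx":0,"ry":0,"rz":-0.06},{"grip":1,"dx":0,"dy":0,"dz":0,"rx":0,"ry":0,"rz":-0.06},{"grip":1,"dx":0,"dy":0,"dz":0,"rx":0,"ry":0,"rz":-0.06},{"grip":1,"dx":0,"dy":0,"dz":0,"rx":0,"ry":0,"rz":-0.06},{"grip":1,"dx":0,"dy":0,"dz":0,"rx":0,"ry":0,"rz":-0.06}]' 15
python3 - <<'E'
from h import *
s=read_state(); R=q2R(s['orientation']); print(s['ft_torque'],s['contact_force'],'yaw',np.arctan2(R[1,0],R[0,0]),np.round(s['joint_positions'],2))
E
python3 -m jog '[{"grip":1,"dx":0,"dy":0,"dz":0,"rx":0,"ry":0,"rz":-0.06},{"grip":1,"dx":0,"dy":0,"dz":0,"rx":0,"ry":0,"rz":-0.06},{"grip":1,"dx":0,"dy":0,"dz":0,"rx":0,"ry":0,"rz":-0.06},{"grip":1,"dx":0,"dy":0,"dz":0,"rx":0,"ry":0,"rz":-0.06},{"grip":1,"dx":0,"dy":0,"dz":0,"rx":0,"ry":0,"rz":-0.06}]' 15
python3 - <<'E'
from h import *
s=read_state(); R=q2R(s['orientation']); print(s['ft_torque'],s['contact_force'],'yaw',np.arctan2(R[1,0],R[0,0]),np.round(s['joint_positions'],2))
E
```

```text
time: 23.6
position: [516.7, 331.6, 72.9]
orientation: [-0.0, 0.965, 0.262, -0.0]
contact_force: [-0.8, 0.7, 1.5]
grip_width: 0.642
[ 0.05963946  0.09250008 -0.79973642] [-0.80200846  0.73562556  1.5423637 ] yaw 0.5308136812203298 [-0.01  0.69 -0.91  1.77  0.64  1.01 -0.64]
time: 24.02
position: [517.1, 331.1, 72.4]
orientation: [-0.0, 0.915, 0.404, -0.0]
contact_force: [0.1, -0.5, -0.0]
grip_width: 0.633
[ 0.10961796 -0.18922754 -0.55359385] [ 0.05821895 -0.52210456 -0.04468638] yaw 0.8313875026554222 [ 0.03  0.72 -0.98  1.77  0.69  1.04 -0.38]
```

Turning anticlockwise is blocked: moment of 0.8 N m about z within 0.3 rad, after which the jaws slipped. I'll turn the other way about 1.55 rad, which is 1.35 plus the 0.1–0.3 rad already taken up.

```bash
python3 -m jog '[{"grip":1,"dx":0,"dy":0,"dz":0,"rx":0,"ry":0,"rz":0.07},{"grip":1,"dx":0,"dy":0,"dz":0,"rx":0,"ry":0,"rz":0.07},{"grip":1,"dx":0,"dy":0,"dz":0,"rx":0,"ry":0,"rz":0.07},{"grip":1,"dx":0,"dy":0,"dz":0,"rx":0,"ry":0,"rz":0.07},{"grip":1,"dx":0,"dy":0,"dz":0,"rx":0,"ry":0,"rz":0.07}]' 15
cat > st.py <<'E'
from h import *
s=read_state(); R=q2R(s['orientation']); print(np.round(s['ft_torque'],2),np.round(s['contact_force'],1),'yaw',np.arctan2(R[1,0],R[0,0]).round(3),np.round(s['joint_positions'],2))
E
python3 st.py
python3 -m jog '[{"grip":1,"dx":0,"dy":0,"dz":0,"rx":0,"ry":0,"rz":0.08},{"grip":1,"dx":0,"dy":0,"dz":0,"rx":0,"ry":0,"rz":0.08},{"grip":1,"dx":0,"dy":0,"dz":0,"rx":0,"ry":0,"rz":0.08},{"grip":1,"dx":0,"dy":0,"dz":0,"rx":0,"ry":0,"rz":0.08},{"grip":1,"dx":0,"dy":0,"dz":0,"rx":0,"ry":0,"rz":0.08}]' 15
python3 st.py
```

```text
time: 24.43
position: [516.8, 331.2, 72.4]
orientation: [0.0, 0.972, 0.237, -0.0]
contact_force: [0.1, 0.3, 0.7]
grip_width: 0.634
[-0.07 -0.06 -0.02] [0.1 0.3 0.7] yaw 0.478 [-0.02  0.69 -0.9   1.77  0.63  1.   -0.69]
time: 24.85
position: [516.7, 331.2, 72.4]
orientation: [0.0, 0.999, 0.039, -0.0]
contact_force: [-1.2, 0.2, -0.5]
grip_width: 0.638
[-0.04 -0.02  0.01] [-1.2  0.2 -0.5] yaw 0.077 [-0.07  0.65 -0.81  1.77  0.56  0.97 -1.03]
```

```bash
python3 -m jog '[{"grip":1,"dx":0,"dy":0,"dz":0,"rx":0,"ry":0,"rz":0.08},{"grip":1,"dx":0,"dy":0,"dz":0,"rx":0,"ry":0,"rz":0.08},{"grip":1,"dx":0,"dy":0,"dz":0,"rx":0,"ry":0,"rz":0.08},{"grip":1,"dx":0,"dy":0,"dz":0,"rx":0,"ry":0,"rz":0.08},{"grip":1,"dx":0,"dy":0,"dz":0,"rx":0,"ry":0,"rz":0.08}]' 15
python3 st.py
python3 -m jog '[{"grip":1,"dx":0,"dy":0,"dz":0,"rx":0,"ry":0,"rz":0.08},{"grip":1,"dx":0,"dy":0,"dz":0,"rx":0,"ry":0,"rz":0.08},{"grip":1,"dx":0,"dy":0,"dz":0,"rx":0,"ry":0,"rz":0.08},{"grip":1,"dx":0,"dy":0,"dz":0,"rx":0,"ry":0,"rz":0.08},{"grip":1,"dx":0,"dy":0,"dz":0,"rx":0,"ry":0,"rz":0.08}]' 15
python3 st.py
```

```text
time: 25.27
position: [516.6, 331.2, 72.4]
orientation: [0.0, 0.987, -0.161, -0.0]
contact_force: [0.0, -0.4, -0.7]
grip_width: 0.64
[-0.05  0.04 -0.05] [ 0.  -0.4 -0.7] yaw -0.323 [-0.13  0.61 -0.72  1.77  0.49  0.94 -1.37]
time: 25.68
position: [516.6, 331.3, 72.4]
orientation: [0.0, 0.935, -0.354, -0.0]
contact_force: [-0.6, -0.2, 0.5]
grip_width: 0.641
[-0.01 -0.   -0.07] [-0.6 -0.2  0.5] yaw -0.723 [-0.19  0.59 -0.62  1.78  0.42  0.91 -1.72]
```

```bash
python3 -m jog '[{"grip":1,"dx":0,"dy":0,"dz":-1,"rx":0,"ry":0,"rz":0},{"grip":1,"dx":0,"dy":0,"dz":-1,"rx":0,"ry":0,"rz":0},{"grip":1,"dx":0,"dy":0,"dz":-1,"rx":0,"ry":0,"rz":0},{"grip":1,"dx":0,"dy":0,"dz":-1,"rx":0,"ry":0,"rz":0},{"grip":1,"dx":0,"dy":0,"dz":-0.5,"rx":0,"ry":0,"rz":0}]' 15
python3 st.py
```

```text
time: 26.1
position: [517.0, 331.3, 77.3]
orientation: [-0.0, 0.936, -0.352, -0.0]
contact_force: [-0.8, 0.3, -0.2]
grip_width: 0.641
[-0.06 -0.03 -0.03] [-0.8  0.3 -0.2] yaw -0.718 [-0.19  0.58 -0.62  1.77  0.42  0.92 -1.71]
```

```bash
python3 -m jog '[{"grip":1,"dx":0,"dy":0,"dz":-1,"rx":0,"ry":0,"rz":0},{"grip":1,"dx":0,"dy":0,"dz":-2,"rx":0,"ry":0,"rz":0},{"grip":1,"dx":0,"dy":0,"dz":-3,"rx":0,"ry":0,"rz":0},{"grip":1,"dx":0,"dy":0,"dz":-5,"rx":0,"ry":0,"rz":0},{"grip":1,"dx":0,"dy":0,"dz":-8,"rx":0,"ry":0,"rz":0}]' 20
python3 st.py
python3 -m jog '[{"grip":1,"dx":0,"dy":0,"dz":-10,"rx":0,"ry":0,"rz":0},{"grip":1,"dx":0,"dy":0,"dz":-12,"rx":0,"ry":0,"rz":0},{"grip":1,"dx":0,"dy":0,"dz":-12,"rx":0,"ry":0,"rz":0},{"grip":1,"dx":0,"dy":0,"dz":-12,"rx":0,"ry":0,"rz":0},{"grip":1,"dx":0,"dy":0,"dz":-10,"rx":0,"ry":0,"rz":0}]' 20
python3 -m jog '[{"grip":1,"dx":0,"dy":0,"dz":-5,"rx":0,"ry":0,"rz":0},{"grip":1,"dx":0,"dy":0,"dz":0,"rx":0,"ry":0,"rz":0},{"grip":1,"dx":0,"dy":0,"dz":0,"rx":0,"ry":0,"rz":0},{"grip":1,"dx":0,"dy":0,"dz":0,"rx":0,"ry":0,"rz":0},{"grip":1,"dx":0,"dy":0,"dz":0,"rx":0,"ry":0,"rz":0}]' 20
python3 st.py
python3 - <<'E'
from h import *
s,im,c=snap('wrist','w15.png'); print(s['position'],s['time'])
s,im,c=snap('scene','s15.png'); cv2.imwrite('pics/s15z.png',cv2.resize(im[60:240,210:410],None,fx=3,fy=3,interpolation=cv2.INTER_CUBIC))
E
```

```text
time: 26.52
position: [516.6, 331.0, 96.3]
orientation: [0.001, 0.936, -0.352, -0.0]
contact_force: [-0.1, 0.1, 0.0]
grip_width: 0.637
[-0.06 -0.06  0.04] [-0.1  0.1  0. ] yaw -0.719 [-0.18  0.56 -0.64  1.76  0.4   0.95 -1.7 ]
time: 26.93
position: [517.3, 331.8, 154.3]
orientation: [-0.001, 0.936, -0.352, 0.001]
contact_force: [0.8, 0.6, -0.6]
grip_width: 0.639
time: 27.35
position: [516.5, 330.9, 156.4]
orientation: [0.001, 0.936, -0.352, -0.0]
contact_force: [0.8, 0.1, -0.6]
grip_width: 0.643
[-0.08 -0.   -0.01] [ 0.8  0.1 -0.6] yaw -0.719 [-0.15  0.5  -0.67  1.71  0.34  1.06 -1.65]
[516.54805046 330.92853495 156.41145103] 27.35
```

View pics/s15z.png

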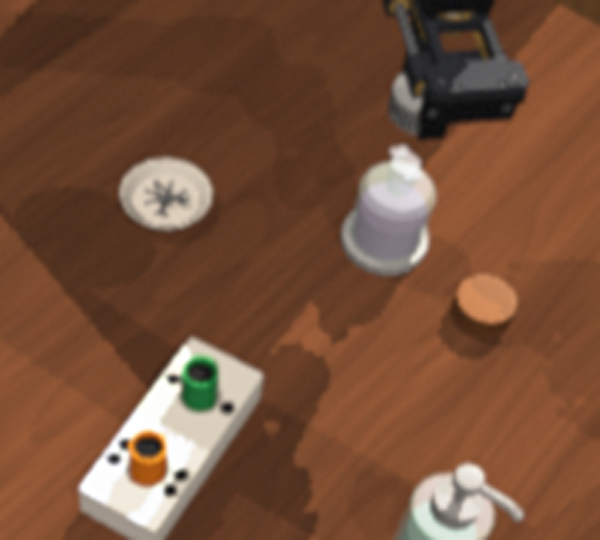

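View pics/w15.png

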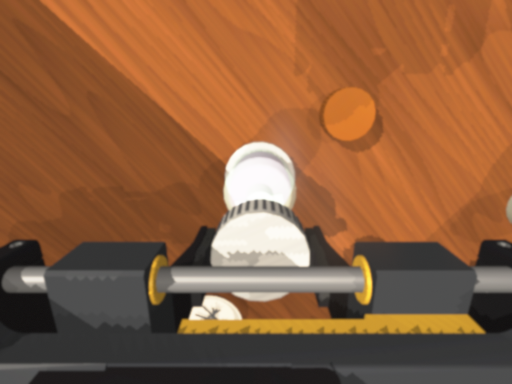

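Run:
```python
from h import *
im,c=load('s15.png'); x0,y0=230,170;F=8
p=cv2.resize(im[y0:245,x0:305],None,fx=F,fy=F,interpolation=cv2.INTER_CUBIC)
d=np.array([0,0,0]); a=np.linspace(0,2*np.pi,80)
A=[(543.3,60.8,40),(489.2,50.6,40),(560.6,-32.1,40),(557.6,-15.5,40),(506.5,-42.3,40),(503.4,-25.7,40)]
for P in A:
    q=(proj([P],c)[0]-[x0,y0]+.5)*F; cv2.circle(p,(int(q[0]),int(q[1])),4,(0,0,255),-1)
for x,y in ((516.2,55.7),(532,-28.9)):
    for z in (40,74):
        q=(proj(np.c_[x+16*np.cos(a),y+16*np.sin(a),0*a+z],c)-[x0,y0]+.5)*F; cv2.polylines(p,[q.astype(int)],True,(255,0,255),1)
cv2.imwrite('pics/s15y.png',p)
```

```text
(no output)
```

View pics/s15y.png

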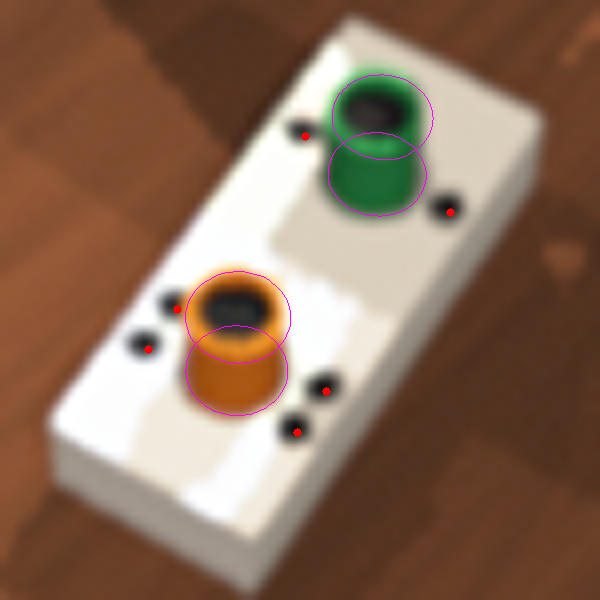

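The rims in the scene picture sit where seated pots should, with the same small shift as the dots (a calibration offset). Both pots are fully down in the right pockets, so I'm handing in.

Run:
```python
from workcell import *
print(hand_in())
```

```text
the job is handed in; nothing more can be done
None
```

The job is handed in at about 27.5 s on the clock. The green pot is in the one-dot pocket, the orange pot is in the two-dot pocket, and the cap is off and held above the bottle. `hand_in()` reports no verdict, so what follows is from my own last checks.

- **Pots:** The tool height at release puts both undersides at about 14.8 mm above the shelf (pocket floor 14 mm). The final scene picture shows both upright and fully down. The wrist camera read the green pot 1.5 mm and the orange 2.9 mm off their pocket centres. The orange reading is more than the 2 mm of play allows, so part of it is measuring error, but it is inside the 6 mm limit.
- **Cap:** Anticlockwise was blocked (0.8 N m within 0.3 rad). It turned freely clockwise about 1.55 rad from that stop and lifted without resistance. It ended about 84 mm up, its rim roughly 174 mm above the shelf and over the bottle axis. It was gripped at 20 N with the jaws stopped at 56 mm, the cap's width.
- **Bystanders:** The robot did not touch the pump, pill box, pin dish or hairbrush. The last pictures show the pump and dish in place. I did not picture the pill box and brush again at the end.

**Disagreements with the data given:**
- **Fingertips:** They showed about 34 mm shorter than stated (tool z about -20 mm, not +14). My first two closings on the green pot were therefore empty, the first also because I lifted too early. The pot did not move, and I corrected for it afterwards.
- **Cameras:** The overhead camera read positions 3 to 7 mm off the wrist camera, so I used the wrist camera.

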